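# Crank the sample tray under the needle

### The arm

A 6-joint arm with a two-finger parallel gripper is mounted at the origin on the work surface. World frame = base frame: x ahead of the robot, y to its left, z up, the work surface at z = 0. Lengths are in mm, angles in rad, forces in N, time in s.
With the tool pointing down it reaches from about 350 to 775 mm from the base axis. Payload 7.3 kg.
Tool frame: the origin (TCP) lies midway between the tips of the shut fingers; the grasp point (between the pads) lies 19 mm behind it (grasp_offset is the z of the grasp point in the tool frame, in mm); z points along the fingers, y is the direction in which the jaws open and shut (so a half turn about z gives the same grasp; the last joint's range is limited). The gripper opens to 92 mm and grips with 3 to 60 N. Pads are 19 mm wide; open, the fingers measure 130 mm over their backs; the gripper's body (75 mm by 190 mm) begins 47 mm behind the grasp point.
Start: joints at [0.995, 0.342, 1.524, -0, 1.275, -0.146], TCP at [218.75, 477.277, 226.741] pointing down, gripper open.
Joint ranges: [-2.53, 2.53], [-0.77, 2.02], [0.04, 2.7], [-1, 4.14], [0.28, 2.66], [-3.11, 3.11]. Speed limits (rad/s): [2.57, 2.57, 3.14, 3.14, 3.14, 3.14].

### API

Orientations are given as [roll, pitch, yaw] about the fixed x, y, z axes, in that order (R = Rz(yaw) Ry(pitch) Rx(roll)).
In Python, from plant import get_obs, capture, camera_model, close_job, boxes_of, regions_of, place_of, grasp_offset gives the robot as it stands. The module is installed in compiled form; this text tells all that it offers.
- The arm moves only by the tool send_rows, never from a script. Its argument "targets" is a list that holds one entry, the list of rows, each a list of 7 numbers: the turn, a rotation vector about the tool's x, y, z in degrees, then the shift along the tool's x, y, z in mm, then the closure, from -1 (fully open) to 1 (shut). A call has 1 to 5 rows; each row is the pose to reach, as a shift and turn from the pose commanded when the call began, along the tool's axes at that moment; what a row does not reach only later rows make up. A row lasts 1/12 s, in which the tool goes at most 41.7 mm and 7.16 degrees, less where a joint would pass 70% of its speed; a pose out of reach is approached as far as the arm can. A call with a gripper value outside its range is refused whole. The fingers move at their own pace and stop on an object; the grip force is fixed at half the most. Time passes only in rows, so rows that repeat a pose let the fingers close. It gives the time, the measured TCP pose, the force and the opening at its end, in the units of the state.
- get_obs(): the state, without advancing time (a new reading comes with each control period).
- capture(name): name is "scene" or "top" or "wrist"; returns the picture (384x512x3 uint8, red, green, blue); there is no depth.
- camera_model(name): a dict with "K" (3x3 intrinsics, pixels), "world_to_cam" (4x4, takes a point from world to camera coordinates). Camera axes: x right, y up, looking along -z (the intrinsics and any distortion apply to the point x, -y, -z); pixel columns grow to the right and rows downward; lengths in mm; the calibration is good to about 2 mm. The wrist camera is an equidistant fisheye: a pixel r from the principal point sees the ray r / f radians off the axis. A picture is of the moment at which its call begins: read the wrist's pose just before it. camera_model takes no time and is no camera call; for the wrist camera it gives the pose at the moment of the call.
- close_job(): hands the job in, once; it reports no verdict.
Trained networks look in the newest picture that a camera, given by its name, has taken for a name from the list of things; names that differ only in an ending like _2 or _b are one class to them, and where a whole thing is asked for, a point or a joint stands for the part that bears it (a point fixed in the world has none). Each returns a list of dicts, best first, with "conf" (0 to 1); they miss things now and then, are a little off and sometimes report something else, mostly with a low value. They report only what shows in the picture. A call takes as long as a camera call.
- boxes_of(label, camera): "location" ([row, column] in pixels, amid what is visible of it).
- regions_of(label, camera): "region" (384x512 bool, what is visible of it) and "location" ([row, column] in pixels, amid what is visible of it).
- place_of(label, camera): "location" ([row, column] in pixels: a listed point, or the origin of a listed thing).
The state is a dict: "time": time; "joint_positions": joint angles; "dq": joint speeds; "tau": joint torques, N m; "tool_pos": TCP position; "tcp_rot": TCP orientation; "contact_force": force on the tool from outside, world axes, zero at the start; "moment": the same for the moment, N m; "grip_width": finger opening in mm.
Only numpy, scipy, OpenCV 4.12 (cv2) and the standard library are available. Lean on these libraries where they do the work, as an engineer would, in place of code of your own. Each camera call takes 0.05 s, during which the arm holds its last target.

### The job

Take the red grip of the tray feeder's crank and wind it round, without letting go on the way, until the blue-capped sample bottle stands right under the needle, the needle pointing at the middle of its cap. Then let go and draw the hand clear. Move the tray only by its crank, do not touch the needle head, and leave the other things on the bench where they are.

Things in the scene. Friction and masses are not known exactly. Their poses are not given: they have to be found in the camera images.
- feeder: The tray feeder, fixed to the bench: white base 210 (x) x 420 (y) x 40 high, with a grey gearbox and crank at one long side. Origin on the bench; the base spans x -120 to +90, y -210 to +210 about it. x points from the crank side to the tray side, y along the tray's travel (left as seen from the crank side), z up.
- beam_mid (a point): Middle of the aluminium beam, 24 x 24 in section, that runs along the feeder's y on two posts at y = +-190; in the feeder's frame at (-48, 0, 302), underside 290 above the bench. The upper half of the crank's circle comes close below its front edge, so an upright gripper would strike the beam; one tilted along the crank's axis clears it.
- crank_centre (a point): Point on the crank's fixed axis, level with the grip's middle: (-115, 0, 149) in the feeder's frame, same axes. The axis leans 0.63 rad (36 degrees) from vertical towards the crank side; outward unit vector in the feeder's frame (-0.589, 0, 0.808). The grip's centre runs round this point on a circle of radius 50, square to the axis.
- crank (a joint): Crank angle, rad, right-handed about the outward axis (counter-clockwise seen from the crank side). At 0 (any 2 pi) the grip is at the top of its circle, direction (0.808, 0, 0.589) in the feeder's frame; at +pi/2 at its +y. Each positive turn moves the tray 30 mm to the feeder's +y (4.77 mm per rad). Starts at -4 to 0. About 2.4 N at the grip turns it; it stays where left.
- grip: Red cylindrical crank grip, diameter 24, length 68, spinning freely on its pin, parallel to the crank's axis (its z axis is the outward axis). Origin at its centre, 42 mm above the middle of the steel crank arm (arm 22 wide, 8 thick).
- tray: Black tray 75 x 190 with four fixed sample bottles in a row along y (diameter 34, pitch 44, cap tops 137 above the bench), three white-capped and one blue-capped. Origin under the tray's centre, axes as the feeder's; slides only along the feeder's y, driven by the crank.
- blue_cap (a point): Middle of the top of the blue cap (diameter 30). At crank = 0 it lies at (45, -38, 137) in the feeder's frame.
- needle_tip (a point): Tip of the thin steel needle, pointing down, 150 above the bench (13 above the cap tops), 45 in x in the feeder's frame; its y differs from run to run, 43 to 102 mm farther to the feeder's +y than the blue cap at the start. Axes as the feeder's.
- needle_head: Blue clamp and arm on the beam with the white needle holder and the needle; fixed during a run. Origin at the needle's tip; it reaches 170 above that, 50 wide in y, and 115 towards the crank side (as far as the beam's front).
- amber_bottle: Amber bottle, black cap, diameter 68, height 150, loose, beside the feeder. Origin: under its middle. A bystander.
- beaker: Glass beaker, diameter 72, height 90, loose, beside the feeder. Origin: under its middle. A bystander.
- white_jar: White plastic jar with red lid, diameter 60, height 65, loose, near the feeder's front corner. Origin: under its middle. A bystander.
- screwdriver: Yellow-handled screwdriver 160 long, lying loose near the feeder's other front corner. Origin: under its middle. A bystander.

How it is judged:
By the outcome, as a careful person would: the job done as asked, in the order asked, and still so for the second after the job is handed in, with the robot touching nothing.
It also fails if it takes over 67 s, if anything falls off the work surface, if the arm or the gripper's body presses on something with over 40 N, if the wrist force passes 120 N, or if a joint passes its speed limit or range.

## Working session

There is one attempt and no reset: what is moved stays moved. The work goes in short steps, Python scripts to look and compute and a tool call to move; the robot and the scene stay as the last step left them, time stands still between calls to the robot, and variables do not carry over. Pictures are saved under pics/ and viewed, and the job is handed in when it is done.

Besides the shell and the picture viewer there is one more tool, called after "Request:" as name([rows], argument=value, ...), one row to a line, values as JSON. send_rows: Moves the arm, as the interface text tells. Its arguments: {"type":"object","properties":{"targets":{"type":"array","items":{"type":"array","items":{"type":"array","items":{"type":"number"}}}}},"required":["targets"]}

```bash
mkdir -p pics; ls; python3 - <<'E'
from plant import *
import cv2,numpy as np
print(get_obs())
for c in ["scene","top","wrist"]:
    im=capture(c); cv2.imwrite(f"pics/a_{c}.png",im[:,:,::-1]); m=camera_model(c); print(c,{k:(np.round(v,3).tolist() if hasattr(v,'shape') or isinstance(v,list) else v) for k,v in m.items()})
print(grasp_offset)
for c in ["scene","top"]:
  for l in ["feeder","beam_mid","crank_centre","grip","tray","blue_cap","needle_tip","needle_head","amber_bottle","beaker","white_jar","screwdriver"]:
    print(c,l,[(np.round(d['location'],1).tolist(),round(d['conf'],2)) for d in place_of(l,c)[:2]])
print(get_obs()['time'])
E
```

```text
pics
{'time': 0.0, 'joint_positions': array([ 9.94991881e-01,  3.42725091e-01,  1.52502808e+00,  4.46243860e-06,
        1.27541277e+00, -1.46006765e-01]), 'dq': array([-0.00019409, -0.00132694,  0.00074949, -0.00224173,  0.00011339,
       -0.00209408]), 'tau': array([ 4.35839211e-04, -4.31261909e+01, -2.44210517e+01,  7.17068324e-02,
        5.62585273e-02, -1.53894198e-04]), 'tool_pos': array([218.51286758, 476.90614013, 226.03988209]), 'tcp_rot': array([-3.14003672e+00, -2.33117742e-04,  2.71179349e+00]), 'contact_force': array([-0.77995558,  0.23171174, -0.39813566]), 'moment': array([-0.02999359, -0.02338252, -0.00306285]), 'grip_width': 91.63193934463261}
scene {'K': [[361.039, 0.0, 257.453], [0.0, 361.039, 190.268], [0.0, 0.0, 1.0]], 'world_to_cam': [[-0.908, 0.419, 0.007, 538.069], [-0.374, -0.818, 0.437, 157.854], [0.189, 0.394, 0.9, -1276.7], [0.0, 0.0, 0.0, 1.0]]}
top {'K': [[387.347, 0.0, 249.976], [0.0, 387.347, 192.97], [0.0, 0.0, 1.0]], 'world_to_cam': [[0.026, -1.0, 0.007, -33.109], [0.988, 0.027, 0.153, -629.124], [-0.153, 0.003, 0.988, -1236.247], [0.0, 0.0, 0.0, 1
[... 507 characters left out ...]
cene needle_head [([218.4, 208.6], 0.78)]
scene amber_bottle [([105.7, 228.8], 0.93)]
scene beaker [([328.8, 337.7], 0.88)]
scene white_jar [([159.0, 236.5], 0.79), ([327.9, 340.9], 0.21)]
scene screwdriver [([235.3, 295.8], 0.7)]
top feeder [([170.2, 247.9], 0.89)]
top beam_mid [([167.2, 247.6], 0.57)]
top crank_centre [([192.8, 251.0], 0.77)]
top grip [([211.1, 258.2], 0.69)]
top tray [([151.0, 265.7], 0.83)]
top blue_cap [([144.1, 257.4], 0.88)]
top needle_tip []
top needle_head [([149.6, 243.9], 0.86)]
top amber_bottle [([230.1, 370.5], 0.76)]
top beaker [([223.6, 123.8], 0.84), ([153.2, 266.3], 0.31)]
top white_jar [([216.3, 306.6], 0.55), ([166.0, 249.1], 0.23)]
top screwdriver []
1.35
```

View pics/a_scene.png

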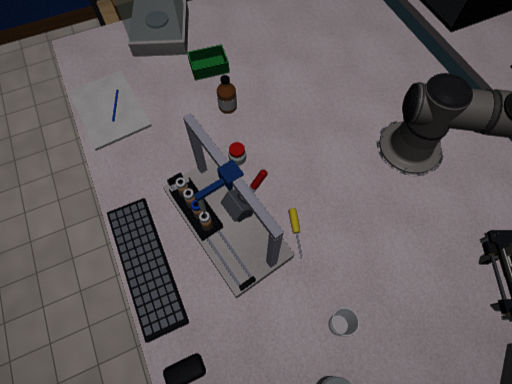

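View pics/a_top.png

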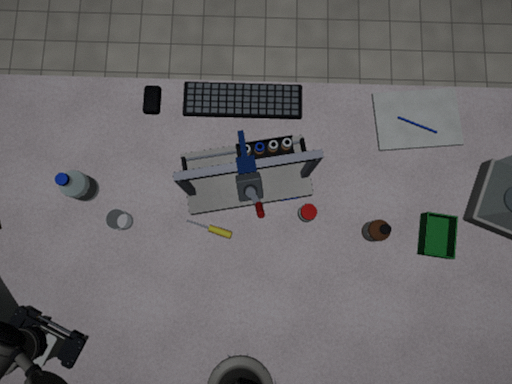

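View pics/a_wrist.png

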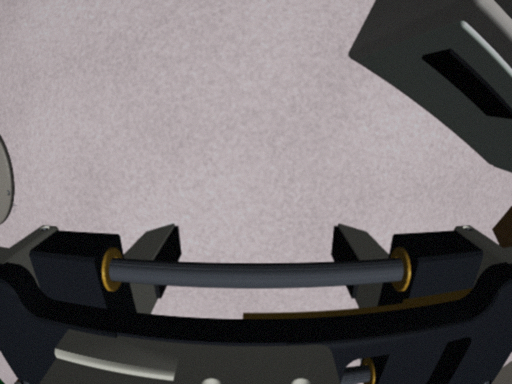

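```bash
cat > h.py <<'E'
import numpy as np, cv2
from scipy.spatial.transform import Rotation as R
def proj(m,P):
    P=np.atleast_2d(P); K=np.array(m['K']);T=np.array(m['world_to_cam'])
    c=P@T[:3,:3].T+T[:3,3]; v=np.c_[c[:,0],-c[:,1],-c[:,2]]
    if m.get('fish'):
        r=np.hypot(v[:,0],v[:,1]); th=np.arctan2(r,v[:,2]); uv=v[:,:2]/r[:,None]*th[:,None]
    else: uv=v[:,:2]/v[:,2:]
    u=uv@np.diag([K[0,0],K[1,1]])+K[:2,2]
    return u[:,::-1] # row,col
def w(p,P): # feeder->world ; p=x,y,yaw
    P=np.atleast_2d(P);c,s=np.cos(p[2]),np.sin(p[2])
    return np.c_[p[0]+c*P[:,0]-s*P[:,1],p[1]+s*P[:,0]+c*P[:,1],P[:,2]]
def cam(n):
    from plant import camera_model
    m=dict(camera_model(n)); m['fish']=(n=='wrist'); return m
def grip(a,h=0):
    a=np.atleast_1d(a); h=h+0*a
    return np.array([-115,0,149])+50*(np.outer(np.cos(a),[.808,0,.589])+np.outer(np.sin(a),[0,1,0]))+np.outer(h,[-.589,0,.808])
E
python3 - <<'E'
import cv2
a=cv2.imread('pics/a_scene.png')[105:305,100:320];cv2.imwrite('pics/a_scene_c.png',cv2.resize(a,None,fx=3,fy=3,interpolation=cv2.INTER_CUBIC))
a=cv2.imread('pics/a_top.png')[120:240,150:350];cv2.imwrite('pics/a_top_c.png',cv2.resize(a,None,fx=4,fy=4,interpolation=cv2.INTER_CUBIC))
from h import *
from scipy.optimize import least_squares
S=cam('scene');T=cam('top')
obs=[(S,[-48,0,302],[172.4,229.4]),(S,[-115,0,149],[188.2,251.9]),(S,[0,0,0],[228.2,223.6]),(T,[0,0,0],[170.2,247.9]),(T,[-48,0,302],[167.2,247.6]),(T,[-115,0,149],[192.8,251])]
def f(q):
    r=[(proj(c,w(q,P))[0]-o)for c,P,o in obs]
    for c,o in((S,[177.3,259.1]),(T,[211.1,258.2])): r.append(proj(c,w(q,grip(q[3])))[0]-o)
    for c,o in((S,[207.7,198]),(T,[144.1,257.4])): r.append(proj(c,w(q,[45,-38+4.775*q[4],137]))[0]-o)
    for c,o in((S,[217.4,207]),): r.append(proj(c,w(q,[45,q[5],150]))[0]-o)
    return np.ravel(r)
for a0 in (-4,-3,-2):
  s=least_squares(f,[650,0,.1,a0,a0,0],loss='soft_l1',x_scale=[10,10,.1,.3,1,10]);print(s.cost,s.x.round(3));
print(f(s.x).reshape(-1,2).round(1).tolist())
from plant import get_obs
o=get_obs();W=cam('wrist')['world_to_cam'];Rt=R.from_euler('xyz',o['tcp_rot']).as_matrix()
cp=-W[:3,:3].T@W[:3,3];print('cam in tool',Rt.T@(cp-o['tool_pos']));print(Rt.T@W[:3,:3].T)
E
```

```text
16.89813396999985 [ 7.14131e+02  4.73700e+00  2.15000e-01 -2.81300e+00 -1.35600e+00
  5.27700e+00]
16.8981339699176 [ 7.14131e+02  4.73700e+00  2.15000e-01 -2.81300e+00 -1.35600e+00
  5.27700e+00]
16.898133969917534 [ 7.14131e+02  4.73700e+00  2.15000e-01 -2.81300e+00 -1.35600e+00
  5.27700e+00]
[[-0.5, 0.2], [-2.8, 0.1], [-2.1, -0.5], [0.8, -3.5], [-2.6, -0.7], [4.2, 0.1], [1.5, 0.0], [-1.8, 0.2], [-1.3, -0.8], [1.4, -2.1], [0.4, -0.6]]
cam in tool [  77.40390315   -0.45022607 -157.42963769]
[[-9.50385745e-04  9.58158134e-01  2.86237815e-01]
 [ 9.99999539e-01  8.72129900e-04  4.00879768e-04]
 [ 1.34469654e-04  2.86238064e-01 -9.58158522e-01]]
```

View pics/a_scene_c.png

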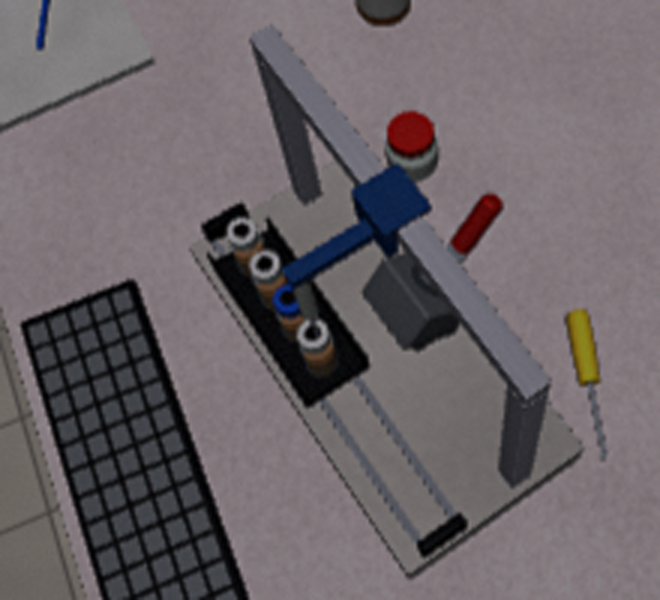

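View pics/a_top_c.png

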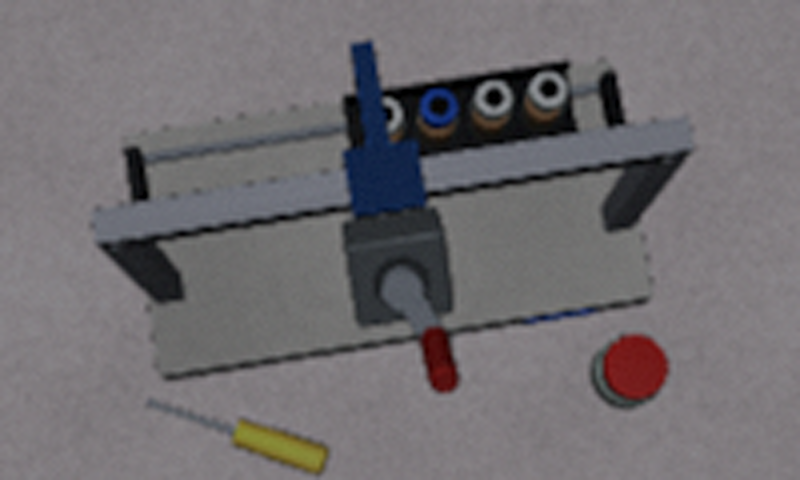

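```bash
cat >> h.py <<'E'
def wire(im,m,q,sc,off):
    im=cv2.resize(im[off[0]:off[2],off[1]:off[3]],None,fx=sc,fy=sc,interpolation=cv2.INTER_CUBIC)
    def L(A,col):
        p=proj(m,w(q,A)); p=((p-[off[0],off[1]]+.5)*sc-.5)[:,::-1]
        cv2.polylines(im,[np.round(p*8).astype(np.int32)],False,col,1,cv2.LINE_AA,3)
    def seg(pts,col,n=20):
        pts=np.array(pts,float)
        L(np.concatenate([np.linspace(a,b,n) for a,b in zip(pts[:-1],pts[1:])]),col)
    for z,c in((0,(0,255,255)),(40,(0,255,0))): seg([[-120,-210,z],[90,-210,z],[90,210,z],[-120,210,z],[-120,-210,z]],c)
    for z,x in((290,-60),(314,-60),(314,-36)): seg([[x,-200,z],[x,200,z]],(255,255,0))
    t=np.linspace(0,6.3,60); L(grip(t),(255,0,255))
    g=grip(q[3]);
    u=np.array([-.589,0,.808]);r=(g[0]-[-115,0,149])/50; v=np.cross(u,r)
    for h in(-34,34): L(g+h*u+12*(np.outer(np.cos(t),r)+np.outer(np.sin(t),v)),(255,255,255))
    b=np.array([45,-38+4.775*q[4],137]); L(b+15*np.c_[np.cos(t),np.sin(t),0*t],(0,165,255)); L(b+[0,-132,0]+15*np.c_[np.cos(t),np.sin(t),0*t],(0,165,255)) if 0 else 0
    seg([[45,q[5],150],[45,q[5],190]],(0,0,255))
    return im
E
cat > fit1.py <<'E'
from h import *
from scipy.optimize import least_squares
from plant import *
S=cam('scene');T=cam('top')
def sc(c,r):return [(r+.5)/3-.5+105,(c+.5)/3-.5+100]
def tp(c,r):return [(r+.5)/4-.5+120,(c+.5)/4-.5+150]
obs=[(S,[90,210,0],sc(410,577)),(S,[-120,210,40],sc(582,449)),(T,[-120,210,0],tp(167,378)),(T,[-120,-210,0],tp(650,300)),
(S,[-48,0,302],[172.4,229.4]),(T,[-48,0,302],[167.2,247.6])]
def f(q):
    r=[(proj(c,w(q,P))[0]-o)for c,P,o in obs]
    u=34
    r.append(proj(T,w(q,grip(q[3],34)))[0]-tp(444,381));r.append(proj(S,w(q,grip(q[3],34)))[0]-sc(489,205))
    r.append(proj(T,w(q,grip(q[3],-34)))[0]-tp(434,334));r.append(proj(S,w(q,grip(q[3],-34)))[0]-sc(461,247))
    for c,o in((S,sc(289,299)),(T,tp(438,106))): r.append(proj(c,w(q,[45,-38+4.775*q[4],137]))[0]-o)
    r.append(proj(S,w(q,[45,q[5],150]))[0]-[217.4,207])
    return np.ravel(r)
s=least_squares(f,[650,0,.1,-3,-3,0],loss='soft_l1',x_scale=[10,10,.1,.3,1,10]);print(s.cost,s.x.round(3).tolist());
print(f(s.x).reshape(-1,2).round(1).tolist())
q=s.x
cv2.imwrite('pics/ov_s.png',wire(cv2.imread('pics/a_scene.png'),S,q,3,(105,100,305,320)))
cv2.imwrite('pics/ov_t.png',wire(cv2.imread('pics/a_top.png'),T,q,4,(120,150,240,350)))
E
python3 fit1.py
```

```text
9.422564614105399 [714.876, 1.17, 0.186, -2.75, -2.267, 10.108]
[[0.9, -0.4], [-1.2, 0.9], [0.2, -1.2], [0.4, -1.0], [-1.1, -0.3], [-2.7, 0.1], [-0.4, -0.2], [-2.6, 1.6], [0.7, -0.3], [-1.2, -0.2], [-0.7, -0.1], [-0.7, -0.8], [0.4, -0.7]]
```

View pics/ov_s.png

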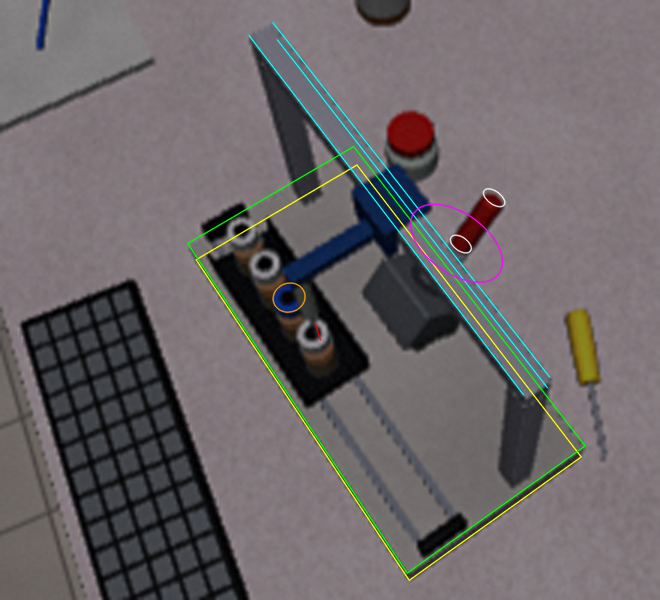

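View pics/ov_t.png

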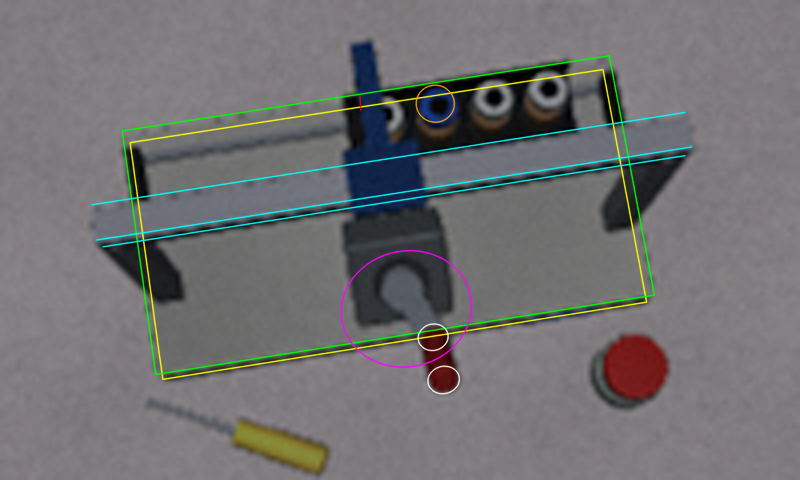

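```bash
cat >> h.py <<'E'
def Rgoal(yaw):
    c,s=np.cos(yaw),np.sin(yaw)
    x=np.array([-.808*c,-.808*s,-.589]);z=np.array([.589*c,.589*s,-.808]);x/=np.linalg.norm(x);z-=x*(x@z);z/=np.linalg.norm(z)
    return np.c_[x,np.cross(z,x),z]
def delta(o,p,Rg):
    R0=R.from_euler('xyz',o['tcp_rot']).as_matrix()
    return np.degrees(R.from_matrix(R0.T@Rg).as_rotvec()).round(2), (R0.T@(np.array(p)-o['tool_pos'])).round(1)
def brief():
    from plant import get_obs
    o=get_obs();print('t',round(o['time'],2),'p',o['tool_pos'].round(1),'rpy',o['tcp_rot'].round(4),'F',o['contact_force'].round(1),'w',round(o['grip_width'],1),'q',o['joint_positions'].round(2));return o
E
python3 - <<'E'
from h import *
o=brief();q=[713,1.2,.186]
G=w(q,grip(-2.75))[0]; print(G)
Rg=Rgoal(q[2]); p=G-150*Rg[:,2]; print(p, delta(o,p,Rg))
E
```

```text
t 1.35 p [218.7 477.3 226.7] rpy [3.1415 0.     2.7118] F [-0.3 -0.3 -0.1] w 91.6 q [ 1.    0.34  1.52  0.    1.28 -0.15]
[566.81482057 -45.72637883 121.77929495]
[479.97936261 -62.06664602 242.99232605] (array([-11.1 , -34.93, -34.1 ]), array([-462.2, -381.4,  -16.3]))
```

Request:
send_rows([
  [[-11.1,-34.93,-34.1,-462,-381,-16,-1],[-11.1,-34.93,-34.1,-462,-381,-16,-1],[-11.1,-34.93,-34.1,-462,-381,-16,-1],[-11.1,-34.93,-34.1,-462,-381,-16,-1],[-11.1,-34.93,-34.1,-462,-381,-16,-1]],
])

```text
time: 1.77
tool_pos: [309.9, 288.9, 232.8]
tcp_rot: [3.098, 0.457, 3.141]
contact_force: [0.7, -0.7, -0.0]
grip_width: 91.8
```

```bash
python3 - <<'E'
from h import *
o=brief();q=[713,1.2,.186]
print(delta(o,[479.98,-62,243],Rgoal(q[2])))
E
```

```text
t 1.77 p [309.9 288.9 232.8] rpy [3.098  0.4571 3.1412] F [ 0.7 -0.7 -0. ] w 91.8 q [ 0.78 -0.01  2.04 -0.41  0.78 -0.56]
(array([-3.04, -9.67, -9.36]), array([-157.3, -353.4,   50.6]))
```

Request:
send_rows([
  [[-3,-9.7,-9.4,-157,-353,51,-1],[-3,-9.7,-9.4,-157,-353,51,-1],[-3,-9.7,-9.4,-157,-353,51,-1],[-3,-9.7,-9.4,-157,-353,51,-1],[-3,-9.7,-9.4,-157,-353,51,-1]],
])

```text
time: 2.18
tool_pos: [370.1, 161.5, 233.4]
tcp_rot: [3.138, 0.617, -2.963]
contact_force: [-0.3, -0.2, -0.9]
grip_width: 91.9
```

```bash
python3 - <<'E'
from h import *
o=brief();q=[713,1.2,.186]
print(delta(o,[479.98,-62,243],Rgoal(q[2])))
E
```

```text
t 2.18 p [370.1 161.5 233.4] rpy [ 3.1382  0.6174 -2.9634] F [-0.3 -0.2 -0.9] w 91.9 q [ 0.25 -0.18  2.27 -0.09  0.44 -1.42]
(array([-0.06, -0.72, -0.36]), array([ -61.4, -239.5,   31. ]))
```

Request:
send_rows([
  [[0,-0.7,-0.3,-61,-240,31,-1],[0,-0.7,-0.3,-61,-240,31,-1],[0,-0.7,-0.3,-61,-240,31,-1],[0,-0.7,-0.3,-61,-240,31,-1],[0,-0.7,-0.3,-61,-240,31,-1]],
])

```text
time: 2.6
tool_pos: [420.0, 59.1, 234.7]
tcp_rot: [3.141, 0.624, -2.956]
contact_force: [0.6, 0.9, -0.1]
grip_width: 91.9
```

Request:
send_rows([
  [[0,0,0,0,0,0,-1]],
])

```text
time: 2.68
tool_pos: [422.7, 54.9, 235.7]
tcp_rot: [-3.138, 0.626, -2.96]
contact_force: [1.1, -0.2, 0.3]
grip_width: 91.6
```

```bash
python3 - <<'E'
from h import *
from plant import *
o=brief();q=[713,1.2,.186]
print(delta(o,[479.98,-62,243],Rgoal(q[2])))
m=cam('wrist')
im=capture('wrist'); np.savez('w1.npz',K=m['K'],T=m['world_to_cam'],im=im)
cv2.imwrite('pics/w1.png',cv2.resize(im[:,:,::-1],None,fx=1.5,fy=1.5,interpolation=cv2.INTER_CUBIC))
for l in ["crank_centre","grip","blue_cap","needle_tip","beam_mid"]:
    print(l,[(np.round(d['location'],1).tolist(),round(d['conf'],2)) for d in place_of(l,'wrist')[:2]])
E
```

```text
t 2.68 p [422.7  54.9 235.7] rpy [-3.1378  0.6261 -2.9604] F [ 1.1 -0.2  0.3] w 91.6 q [-0.23 -0.15  2.25  0.49  0.51 -2.34]
(array([-0.38, -0.22, -0.22]), array([ -32.8, -125.3,   15.2]))
crank_centre [([240.2, 170.9], 0.61)]
grip [([206.7, 154.4], 0.97)]
blue_cap [([159.7, 444.9], 0.62), ([239.9, 170.9], 0.2)]
needle_tip [([283.9, 197.0], 0.37)]
beam_mid []
```

View pics/w1.png

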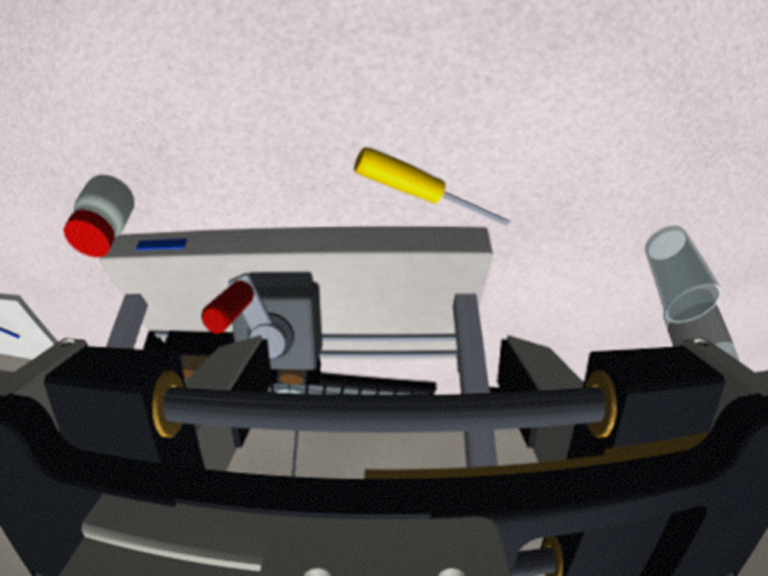

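```bash
cat > kin.py <<'E'
from h import *
from scipy.optimize import least_squares
def fk(q,L):
    Ry=lambda a:R.from_euler('y',a).as_matrix();Rz=lambda a:R.from_euler('z',a).as_matrix()
    s=[1,1]
    A=Rz(q[0])@Ry(q[1]);B=A@Ry(q[2]);C=B@Rz(L[6]*q[3])@Ry(q[4])
    p=np.array([0,0,L[0]])+A@[L[4],0,L[1]]+B@[L[5],0,L[2]]+C@[0,0,L[3]]
    return p,C@Rz(L[7]*q[5]+L[8])
D=[([ 1.0 , .3427,1.525,0,1.2754,-.146],[218.7,477.3,226.7],[3.1415,0,2.7118]),
([.78,-.01,2.04,-.41,.78,-.56],[309.9,288.9,232.8],[3.098,.4571,3.1412]),
([.25,-.18,2.27,-.09,.44,-1.42],[370.1,161.5,233.4],[3.1382,.6174,-2.9634]),
([-.23,-.15,2.25,.49,.51,-2.34],[422.7,54.9,235.7],[-3.1378,.6261,-2.9604])]
D[0][0][0]=.995
def fit():
    best=None
    for s4 in(1,-1):
        for s6 in(1,-1):
            def f(L):
                L=[*L[:6],s4,s6,L[6]];r=[]
                for q,p,e in D:
                    P,M=fk(q,L);r+=list((P-p)/10);r+=list(5*(M-R.from_euler('xyz',e).as_matrix()).ravel())
                return np.array(r)
            for o in(0,1.57,-1.57,3.14):
                z=least_squares(f,[180,400,400,200,0,0,o])
                if best is None or z.cost<best[0]:best=(z.cost,[*z.x[:6],s4,s6,z.x[6]],f(z.x))
    return best
def ik(p,M,L,q0):
    g=lambda q:np.r_[(fk(q,L)[0]-p)/10,5*(fk(q,L)[1]-M).ravel()]
    z=least_squares(g,q0);return z.x,z.cost
E
python3 - <<'E'
from kin import *
b=fit();print(b[0],np.round(b[1],3));L=b[1]
q=[713,1.2,.186];Rg=Rgoal(q[2])
for flip in(0,1):
  M=Rg@R.from_euler('z',np.pi*flip).as_matrix();q0=np.array(D[3][0])+[0,0,0,0,0,np.pi*flip]
  for a in [-2.75]+list(np.arange(-2.5,4,.6)):
    for off in ((150,14) if a==-2.75 else (14,)):
      P=w(q,grip(a,0))[0]-(off-28)*Rg[:,2]
      q0,c=ik(P,M,L,q0);print(flip,round(a,2),off,q0.round(2),round(c,4))
E
```

```text
116.12122664860894 [397.053 401.805 421.664 268.176  27.472 154.959   1.      1.      1.567]
0 -2.75 150 [-0.25  0.12  2.01  0.56  0.49 -2.43] 0.0
0 -2.75 14 [-0.17  0.53  1.8   0.79  0.3  -2.63] 0.0
0 -2.5 14 [-0.19  0.53  1.78  0.76  0.32 -2.61] 0.0
0 -1.9 14 [-0.21  0.53  1.72  0.67  0.38 -2.53] 0.0
0 -1.3 14 [-0.19  0.52  1.66  0.56  0.42 -2.4 ] 0.0
0 -0.7 14 [-0.15  0.51  1.62  0.47  0.45 -2.27] 0.0
0 -0.1 14 [-0.09  0.5   1.62  0.39  0.44 -2.15] 0.0
0 0.5 14 [-0.04  0.49  1.65  0.34  0.4  -2.06] 0.0
0 1.1 14 [-0.    0.48  1.71  0.33  0.34 -2.03] 0.0
0 1.7 14 [ 0.    0.49  1.77  0.41  0.28 -2.11] 0.0
0 2.3 14 [-0.04  0.5   1.82  0.58  0.24 -2.32] 0.0
0 2.9 14 [-0.1   0.52  1.83  0.76  0.25 -2.55] 0.0
0 3.5 14 [-0.17  0.53  1.8   0.79  0.29 -2.63] 0.0
1 -2.75 150 [-0.25  0.12  2.01  0.56  0.49  0.71] 0.0
1 -2.75 14 [-0.17  0.53  1.8   0.79  0.3   0.52] 0.0
1 -2.5 14 [-0.19  0.53  1.78  0.76  0.32  0.53] 0.0
1 -1.9 14 [-0.21  0.53  1.72  0.67  0.38  0.62] 0.0
1 -1.3 14 [-0.19  0.52  1.66  0.56  0.42  0.74] 0.0
1 -0.7 14 [-0.15  0.51  1.62  0.47  0.45  0.87] 0.0
1 -0.1 14 [-0.09  0.5   1.62  0.39  0.44  0.99] 0.0
1 0.5 14 [-0.04  0.49  1.65  0.34  0.4   1.08] 0.0
1 1.1 14 [-0.    0.48  1.71  0.33  0.34  1.11] 0.0
1 1.7 14 [0.   0.49 1.77 0.41 0.28 1.03] 0.0
1 2.3 14 [-0.04  0.5   1.82  0.58  0.24  0.82] 0.0
1 2.9 14 [-0.1   0.52  1.83  0.76  0.25  0.6 ] 0.0
1 3.5 14 [-0.17  0.53  1.8   0.79  0.29  0.52] 0.0
```

```bash
sed -i 's/B@\[L\[5\],0,L\[2\]\]/B@[L[5],L[9],L[2]]/; s/s4,s6,L\[6\]\]/s4,s6,L[6],L[7]]/; s/0,0,o\]/0,0,o,70]/; s/s4,s6,z.x\[6\]\]/s4,s6,z.x[6],z.x[7]]/' kin.py
cat > circ.py <<'E'
from kin import *
b=fit();print(b[0],np.round(b[1],3));L=b[1]
q=[713,1.2,.186];Rg=Rgoal(q[2])
M=Rg;q0=np.array(D[3][0])
for a in [-2.75]+list(np.arange(-2.5,4,.6)):
    for off in ((150,10) if a==-2.75 else (10,)):
      P=w(q,grip(a,0))[0]-off*Rg[:,2]
      q0,c=ik(P,M,L,q0);print(round(a,2),off,q0.round(2),round(c,4))
E
python3 circ.py
```

```text
0.06703964191179516 [371.973 461.303 419.836 318.844   4.984 143.018   1.      1.      1.567
  76.74 ]
-2.75 150 [-0.57  0.01  2.08  0.69  0.68 -2.78] 0.0
-2.75 10 [-0.41  0.42  1.96  1.03  0.4  -3.06] 0.0
-2.5 10 [-0.43  0.42  1.94  0.99  0.42 -3.03] 0.0
-1.9 10 [-0.44  0.42  1.88  0.88  0.46 -2.91] 0.0
-1.3 10 [-0.41  0.41  1.82  0.77  0.49 -2.77] 0.0
-0.7 10 [-0.35  0.4   1.78  0.68  0.5  -2.63] 0.0
-0.1 10 [-0.29  0.39  1.78  0.62  0.48 -2.52] 0.0
0.5 10 [-0.23  0.37  1.81  0.6   0.44 -2.47] 0.0
1.1 10 [-0.2   0.37  1.87  0.65  0.38 -2.5 ] 0.0
1.7 10 [-0.22  0.38  1.93  0.78  0.33 -2.65] 0.0
2.3 10 [-0.27  0.39  1.98  0.96  0.32 -2.88] 0.0
2.9 10 [-0.35  0.41  2.    1.06  0.35 -3.05] 0.0
3.5 10 [-0.41  0.42  1.97  1.03  0.4  -3.06] 0.0
```

```bash
cat > circ.py <<'E'
from kin import *
b=fit();L=b[1]
np.save('L.npy',L)
q=[713,1.2,.186];Rg=Rgoal(q[2])
for dy,dz in((0,0),(.07,0),(-.07,0),(.07,.12),(.07,-.12)):
 M=Rg@R.from_euler('y',dy).as_matrix()@R.from_euler('z',dz).as_matrix();q0=np.array(D[3][0])
 Q=[]
 for a in np.arange(-2.75,4,.4):
      P=w(q,grip(a,10))[0]+18.8*M[:,2]
      q0,c=ik(P,M,L,q0);Q.append(q0)
 Q=np.array(Q);print(dy,dz,M[:,2].round(2),Q.min(0).round(2),Q.max(0).round(2))
E
python3 circ.py
```

```text
0 0 [ 0.58  0.11 -0.81] [-0.42  0.42  1.75  0.62  0.3  -3.13] [-0.19  0.47  1.97  1.13  0.48 -2.49]
0.07 0 [ 0.52  0.1  -0.85] [-0.4   0.42  1.71  0.45  0.35 -2.81] [-0.18  0.46  1.93  0.81  0.54 -2.3 ]
-0.07 0 [ 0.63  0.12 -0.76] [-0.45  0.43  1.8   0.87  0.27 -3.49] [-0.21  0.49  2.01  1.5   0.44 -2.75]
0.07 0.12 [ 0.52  0.1  -0.85] [-0.4   0.42  1.71  0.45  0.35 -2.69] [-0.18  0.46  1.93  0.81  0.54 -2.18]
0.07 -0.12 [ 0.52  0.1  -0.85] [-0.4   0.42  1.71  0.45  0.35 -2.93] [-0.18  0.46  1.93  0.81  0.54 -2.42]
```

```bash
cat > fit2.py <<'E'
from h import *
from scipy.optimize import least_squares
S=cam('scene');T=cam('top')
z=np.load('w1.npz');W=dict(K=z['K'],world_to_cam=z['T'],fish=True)
def sc(c,r):return [(r+.5)/3-.5+105,(c+.5)/3-.5+100]
def tp(c,r):return [(r+.5)/4-.5+120,(c+.5)/4-.5+150]
def wp(c,r):return [(r+.5)/1.5-.5,(c+.5)/1.5-.5]
obs=[(S,[90,210,0],sc(410,577)),(S,[-120,210,40],sc(582,449)),(T,[-120,210,0],tp(167,378)),(T,[-120,-210,0],tp(650,300)),
(W,[-120,210,0],wp(487,229)),(W,[-120,210,40],wp(492,252)),(W,[-120,-210,40],wp(102,260))]
def f(q):
    r=[(proj(c,w(q,P))[0]-o)for c,P,o in obs]
    r.append(proj(T,w(q,grip(q[3],34)))[0]-tp(444,381));r.append(proj(S,w(q,grip(q[3],34)))[0]-sc(489,205))
    r.append(proj(T,w(q,grip(q[3],-34)))[0]-tp(434,334));r.append(proj(S,w(q,grip(q[3],-34)))[0]-sc(461,247))
    r.append(2*(proj(W,w(q,grip(q[3],34)))[0]-wp(216,317)));r.append(proj(W,w(q,grip(q[3],-34)))[0]-wp(245,291))
    for c,o in((S,sc(289,299)),(T,tp(438,106))): r.append(proj(c,w(q,[45,-38+4.775*q[4],137]))[0]-o)
    r.append(proj(S,w(q,[45,q[5],150]))[0]-[217.4,207])
    return np.ravel(r)
if __name__=='__main__':
    s=least_squares(f,[713,0,.18,-2.75,-2.5,10],loss='soft_l1',x_scale=[10,10,.1,.3,1,10]);print(s.cost,s.x.round(3).tolist());
    print(f(s.x).reshape(-1,2).round(1).tolist())
    q=s.x;np.save('q.npy',q)
    cv2.imwrite('pics/ov_w.png',wire(z['im'][:,:,::-1].copy(),W,q,2,(90,30,330,350)))
E
python3 fit2.py
```

```text
18.01491388747693 [714.273, -1.06, 0.188, -2.845, -1.901, 12.153]
[[0.1, -0.4], [-2.1, 0.8], [0.5, -0.4], [0.5, -0.3], [-2.0, -0.5], [2.3, 0.3], [0.8, -4.1], [0.5, -0.8], [-2.3, 2.6], [1.5, -0.9], [-0.9, 0.8], [3.5, 0.3], [1.0, -0.8], [-0.9, 0.1], [-0.4, -0.7], [0.2, -0.3]]
```

View pics/ov_w.png

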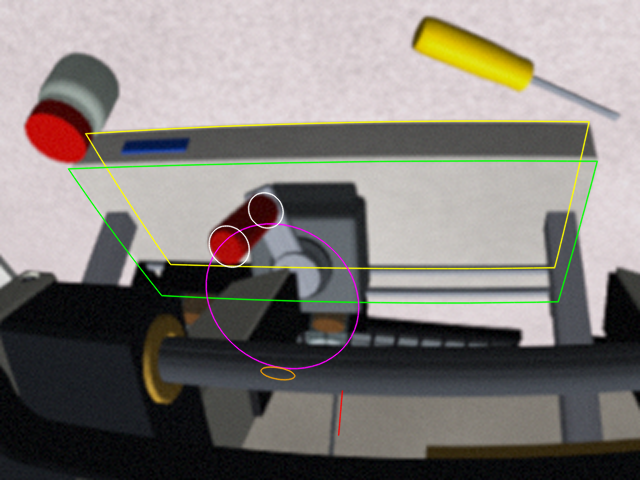

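```bash
cat >> h.py <<'E'
def Rg2(q): return Rgoal(q[2])@R.from_euler('y',.07).as_matrix()
def tcp(q,a,h=10,back=0):
    M=Rg2(q); return w(q,grip(a,h))[0]+(18.8-back)*M[:,2]
E
python3 - <<'E'
from h import *
o=brief();q=np.load('q.npy')
print(delta(o,tcp(q,q[3],10,100),Rg2(q)))
E
```

```text
t 2.98 p [419.3  61.  234.2] rpy [ 3.1407  0.6221 -2.9556] F [ 0.1 -0.1 -0.1] w 91.9 q [-0.21 -0.16  2.25  0.48  0.51 -2.33]
(array([-0.01,  3.57, -0.09]), array([ -40.3, -130.6,   73.7]))
```

Request:
send_rows([
  [[0,3.6,0,-40,-131,74,-1],[0,3.6,0,-40,-131,74,-1],[0,3.6,0,-40,-131,74,-1],[0,3.6,0,-40,-131,74,-1],[0,3.6,0,-40,-131,74,-1]],
])

```text
time: 3.4
tool_pos: [521.3, -57.7, 196.4]
tcp_rot: [-3.141, 0.56, -2.959]
contact_force: [0.3, 0.5, -0.6]
grip_width: 91.2
```

Request:
send_rows([
  [[0,0,0,0,0,0,-1],[0,0,0,0,0,0,-1]],
])

```text
time: 3.57
tool_pos: [517.6, -53.4, 197.0]
tcp_rot: [3.14, 0.558, -2.956]
contact_force: [-1.1, 0.8, 0.3]
grip_width: 91.8
```

```bash
python3 - <<'E'
from h import *
o=brief();q=np.load('q.npy')
print(delta(o,tcp(q,q[3],10,100),Rg2(q)))
E
```

```text
t 3.57 p [517.6 -53.4 197. ] rpy [ 3.1397  0.5584 -2.9562] F [-1.1  0.8  0.3] w 91.8 q [-0.45  0.14  2.05  0.62  0.58 -2.66]
(array([ 0.03, -0.09, -0.13]), array([-0.7,  0. , -0.4]))
```

```bash
python3 - <<'E'
from h import *
from plant import *
q=np.load('q.npy')
m=cam('wrist')
im=capture('wrist'); np.savez('w2.npz',K=m['K'],T=m['world_to_cam'],im=im)
m2=cam('wrist');print(np.abs(np.array(m2['world_to_cam'])-m['world_to_cam']).max());
cv2.imwrite('pics/w2.png',wire(im[:,:,::-1].copy(),m2,q,2,(70,100,370,460)))
for l in ["crank_centre","grip","blue_cap","needle_tip"]:
    print(l,[(np.round(d['location'],1).tolist(),round(d['conf'],2)) for d in place_of(l,'wrist')[:2]])
brief()
E
```

```text
0.12579462148241305
crank_centre [([243.2, 272.7], 0.93)]
grip [([197.3, 253.0], 0.82)]
blue_cap [([296.7, 230.9], 0.74)]
needle_tip []
t 3.82 p [518.  -54.1 198.1] rpy [-3.1414  0.5605 -2.9557] F [-0.1 -0.7 -0.4] w 91.5 q [-0.45  0.14  2.05  0.62  0.58 -2.67]
```

View pics/w2.png

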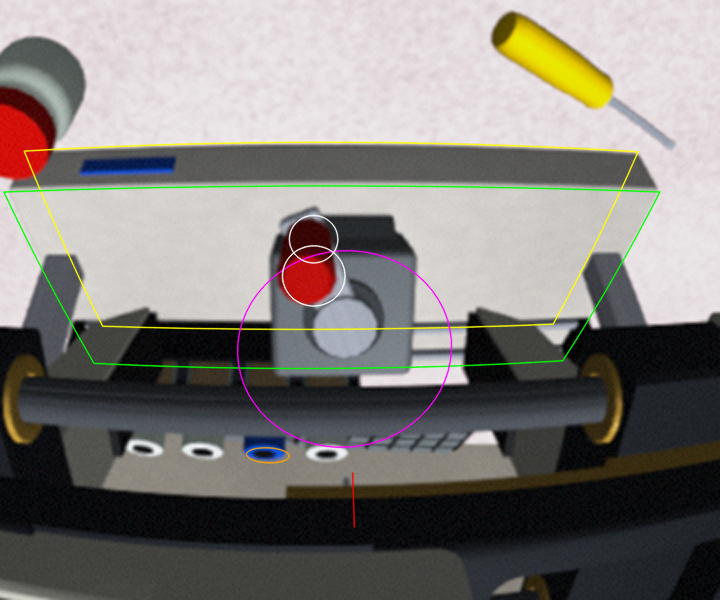

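```bash
python3 - <<'E'
from h import *
q=np.load('q.npy');m=cam('wrist')
u=np.array([-.589,0,.808])
for h in(-46,-42,-38,-34): 
    p=proj(m,w(q,np.array([-115,0,149])+h*u))[0];print(h,((p-[70,100]+.5)*2-.5)[::-1])
for a in(-2.845,-2.8,-2.75):
  p=proj(m,w(q,grip(a,34)))[0];print(a,((p-[70,100]+.5)*2-.5)[::-1])
im=np.load('w2.npz')['im'];
im=im.astype(int);k=((im[:,:,0]>1.6*im[:,:,1]+20)&(im[:,:,0]>140)).astype(np.uint8);n,l,s,c=cv2.connectedComponentsWithStats(k)
for i in range(1,n):
  if s[i,4]>80:print(s[i],((c[i]-[100,70]+.5)*2-.5))
a=cv2.imread('pics/w2.png');cv2.imwrite('pics/w2h.png',cv2.resize(im[150:270,215:325,::-1].astype(np.uint8),None,fx=5,fy=5,interpolation=cv2.INTER_CUBIC))
cv2.imwrite('pics/w2n.png',cv2.resize(im[280:330,150:310,::-1].astype(np.uint8),None,fx=5,fy=5,interpolation=cv2.INTER_CUBIC))
E
```

```text
-46 [342.5726803  319.80820898]
-42 [342.92411215 322.37415425]
-38 [343.28373107 325.0018031 ]
-34 [343.65181126 327.69329994]
-2.845 [315.80213254 273.81176961]
-2.8 [310.24304436 275.59079642]
-2.75 [304.18279687 277.84104604]
[  80  122   44   38 1269] [  3.98463357 140.9428684 ]
[241 198  27  24 487] [307.01334702 280.21663244]
```

View pics/w2h.png

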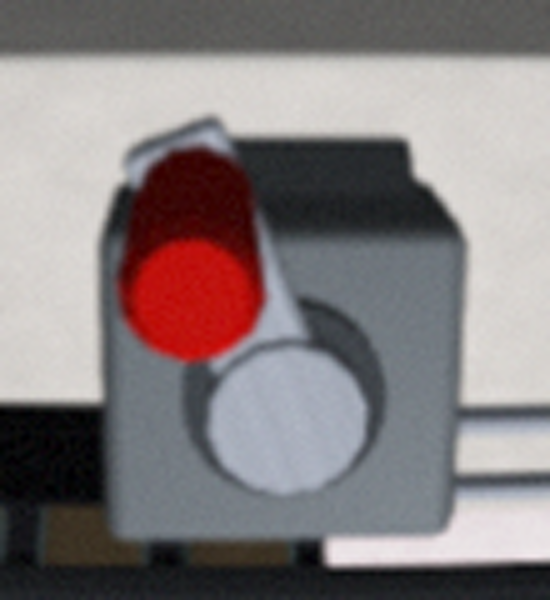

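View pics/w2n.png

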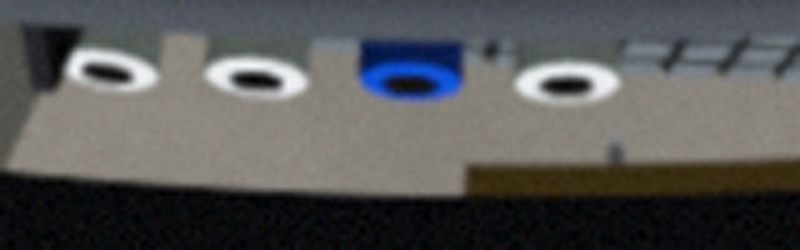

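```bash
cat >> h.py <<'E'
def findy(m,q,x,z,uv):
    from scipy.optimize import least_squares
    s=least_squares(lambda v:proj(m,w(q,[v[0],v[1],z]))[0]-uv,[x,0]);
    s2=least_squares(lambda v:proj(m,w(q,[x,v[0],z]))[0]-uv,[0]);return s.x.round(1),s2.x.round(1),s2.fun.round(1)
E
python3 - <<'E'
from h import *
q=np.load('q.npy');m=cam('wrist');o=brief()
print(findy(m,q,45,150,[308.2,272.6]),findy(m,q,45,137,[295.9,231.6]))
q[3]=-2.78
print(delta(o,tcp(q,q[3],10,0),Rg2(q)),'cap y pred',-38+4.775*q[3])
np.save('q.npy',q)
E
```

```text
t 3.82 p [518.  -54.1 198.1] rpy [-3.1414  0.5605 -2.9557] F [-0.1 -0.7 -0.4] w 91.5 q [-0.45  0.14  2.05  0.62  0.58 -2.67]
(array([58.6,  7.2]), array([6.5]), array([-3.1, -0. ])) (array([ 42.7, -50.6]), array([-50.8]), array([ 0.6, -0. ]))
(array([-0.07,  0.03, -0.1 ]), array([ -0.9,  -2.1, 100.3])) cap y pred -51.2745
```

Request:
send_rows([
  [[0,0,0,0,-2,20,-1],[0,0,0,0,-2,40,-1],[0,0,0,0,-2,60,-1],[0,0,0,0,-2,80,-1],[0,0,0,0,-2,100,-1]],
])

```text
time: 4.23
tool_pos: [571.2, -46.9, 112.5]
tcp_rot: [-3.141, 0.56, -2.957]
contact_force: [-0.2, 0.1, 0.4]
grip_width: 91.5
```

Request:
send_rows([
  [[0,0,0,0,0,0,-1],[0,0,0,0,0,0,-1]],
])

```text
time: 4.4
tool_pos: [570.4, -46.6, 112.3]
tcp_rot: [3.14, 0.558, -2.957]
contact_force: [0.0, 0.4, 0.4]
grip_width: 92.1
```

```bash
python3 - <<'E'
from h import *
from plant import *
q=np.load('q.npy')
o=brief();print(delta(o,tcp(q,q[3],10,0),Rg2(q)))
im=capture('wrist'); 
cv2.imwrite('pics/w3.png',wire(im[:,:,::-1].copy(),cam('wrist'),q,2,(84,70,384,450)))
E
```

```text
t 4.4 p [570.4 -46.6 112.3] rpy [ 3.1398  0.5584 -2.9573] F [0.  0.4 0.4] w 92.1 q [-0.38  0.37  2.03  0.87  0.38 -2.89]
(array([-0.01, -0.09, -0.18]), array([-1.7,  0.2, -0.5]))
```

View pics/w3.png

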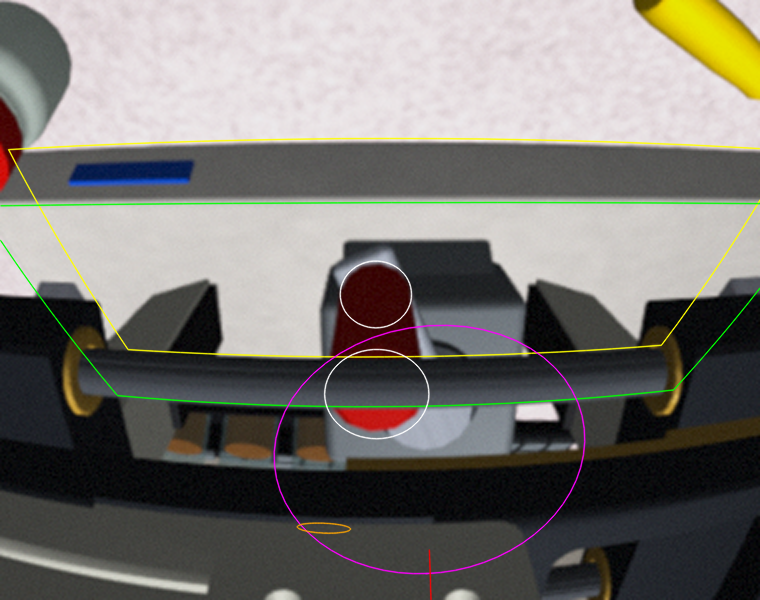

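Request:
send_rows([
  [[0,0,0,-1.5,0,0,1],[0,0,0,-1.5,0,0,1],[0,0,0,-1.5,0,0,1],[0,0,0,-1.5,0,0,1],[0,0,0,-1.5,0,0,1]],
])

```text
time: 4.87
tool_pos: [572.1, -47.3, 114.1]
tcp_rot: [3.142, 0.56, -2.958]
contact_force: [0.0, -0.3, -0.6]
grip_width: 62.8
```

Request:
send_rows([
  [[0,0,0,0,0,0,1],[0,0,0,0,0,0,1],[0,0,0,0,0,0,1],[0,0,0,0,0,0,1]],
])

```text
time: 5.2
tool_pos: [572.1, -47.1, 113.5]
tcp_rot: [3.141, 0.56, -2.958]
contact_force: [-0.6, 0.8, 0.4]
grip_width: 36.2
```

```bash
python3 - <<'E'
from h import *
from plant import *
q=np.load('q.npy')
o=brief();print(o['moment'].round(2),delta(o,tcp(q,q[3],10,0),Rg2(q)))
M=R.from_euler('xyz',o['tcp_rot']).as_matrix();P0=tcp(q,q[3])
for i in range(1,66):
  a=q[3]+.2*i;print(i,round(a,3),(Rg2(q).T@(tcp(q,a)-P0)).round(1).tolist(),end=' ; ') if i<36 else 0
E
```

```text
t 5.2 p [572.1 -47.1 113.5] rpy [ 3.141   0.5597 -2.9577] F [-0.6  0.8  0.4] w 36.2 q [-0.38  0.37  2.03  0.86  0.38 -2.89]
[-0.02  0.37 -0.01] (array([-0.09, -0.01, -0.2 ]), array([ 0.3,  1. , -0.3]))
1 -2.58 [-4.4, -8.9, -0.3] ; 2 -2.38 [-10.6, -16.8, -0.7] ; 3 -2.18 [-18.1, -23.3, -1.3] ; 4 -1.98 [-26.8, -28.2, -1.9] ; 5 -1.78 [-36.3, -31.2, -2.5] ; 6 -1.58 [-46.2, -32.3, -3.2] ; 7 -1.38 [-56.1, -31.4, -3.9] ; 8 -1.18 [-65.6, -28.5, -4.6] ; 9 -0.98 [-74.4, -23.8, -5.2] ; 10 -0.78 [-82.1, -17.5, -5.8] ; 11 -0.58 [-88.4, -9.7, -6.2] ; 12 -0.38 [-93.0, -0.9, -6.5] ; 13 -0.18 [-95.7, 8.7, -6.7] ; 14 0.02 [-96.5, 18.7, -6.8] ; 15 0.22 [-95.3, 28.6, -6.7] ; 16 0.42 [-92.2, 38.1, -6.5] ; 17 0.62 [-87.2, 46.7, -6.1] ; 18 0.82 [-80.7, 54.2, -5.7] ; 19 1.02 [-72.7, 60.3, -5.1] ; 20 1.22 [-63.8, 64.6, -4.5] ; 21 1.42 [-54.1, 67.1, -3.8] ; 22 1.62 [-44.2, 67.6, -3.1] ; 23 1.82 [-34.3, 66.1, -2.4] ; 24 2.02 [-25.0, 62.7, -1.8] ; 25 2.22 [-16.5, 57.5, -1.2] ; 26 2.42 [-9.2, 50.7, -0.6] ; 27 2.62 [-3.4, 42.6, -0.2] ; 28 2.82 [0.7, 33.5, 0.0] ; 29 3.02 [2.9, 23.8, 0.2] ; 30 3.22 [3.1, 13.8, 0.2] ; 31 3.42 [1.3, 3.9, 0.1] ; 32 3.62 [-2.4, -5.3, -0.2] ; 33 3.82 [-7.8, -13.7, -0.5] ; 34 4.02 [-14.8, -20.8, -1.0] ; 35 4.22 [-23.1, -26.4, -1.6] ;
```

Request:
send_rows([
  [[0,0,0,0,0,0,1],[0,0,0,0,0,0,1],[0,0,0,0,0,0,1],[0,0,0,0,0,0,1]],
])

```text
time: 5.53
tool_pos: [571.9, -46.7, 113.4]
tcp_rot: [3.14, 0.559, -2.957]
contact_force: [-1.2, 2.4, -0.3]
grip_width: 23.1
```

```bash
python3 - <<'E'
from h import *
q=np.load('q.npy')
o=brief();print(o['moment'].round(2),delta(o,tcp(q,q[3],10,0),Rg2(q)))
E
```

```text
t 5.53 p [571.9 -46.7 113.4] rpy [ 3.1403  0.5594 -2.9575] F [-1.2  2.4 -0.3] w 23.1 q [-0.38  0.37  2.03  0.86  0.38 -2.89]
[0.32 0.36 0.26] (array([-0.04, -0.03, -0.19]), array([ 0.2,  0.5, -0.3]))
```

Request:
send_rows([
  [[0,0,0,-4.4,-8.9,-0.3,1],[0,0,0,-10.6,-16.8,-0.7,1],[0,0,0,-18.1,-23.3,-1.3,1],[0,0,0,-26.8,-28.2,-1.9,1],[0,0,0,-36.3,-31.2,-2.5,1]],
])

```text
time: 5.95
tool_pos: [605.4, -69.8, 134.0]
tcp_rot: [3.135, 0.556, -2.958]
contact_force: [-4.8, 12.7, 1.9]
grip_width: 23.8
```

```bash
cat >> h.py <<'E'
def nxt(a0,st,n=5):
    q=np.load('q.npy');M=Rg2(q)
    o=brief();d=delta(o,tcp(q,a0),M);print('F tool',(M.T@o['contact_force']).round(1),'err to model',d)
    print([[0,0,0]+(M.T@(tcp(q,a0+st*i)-tcp(q,a0))).round(1).tolist()+[1] for i in range(1,n+1)])
E
python3 -c "
from h import *
nxt(-1.78,.2)"
```

```text
t 5.95 p [605.4 -69.8 134. ] rpy [ 3.1347  0.556  -2.9575] F [-4.8 12.7  1.9] w 23.8 q [-0.4   0.39  1.91  0.71  0.47 -2.73]
F tool [ 1.  13.4 -2.9] err to model (array([ 0.27, -0.22, -0.19]), array([-1. , -1.7, -0.6]))
[[0, 0, 0, -9.9, -1.1, -0.7, 1], [0, 0, 0, -19.8, -0.2, -1.4, 1], [0, 0, 0, -29.4, 2.7, -2.1, 1], [0, 0, 0, -38.1, 7.4, -2.7, 1], [0, 0, 0, -45.8, 13.7, -3.2, 1]]
```

Request:
send_rows([
  [[0,0,0,-9.9,-0.1,-0.7,1],[0,0,0,-19.8,0.8,-1.4,1],[0,0,0,-29.4,3.7,-2.1,1],[0,0,0,-38.1,8.4,-2.7,1],[0,0,0,-45.8,14.7,-3.2,1]],
])

```text
time: 6.37
tool_pos: [638.9, -50.4, 160.6]
tcp_rot: [3.138, 0.555, -2.958]
contact_force: [-9.1, -0.3, 0.1]
grip_width: 23.4
```

```bash
python3 -c "
from h import *
nxt(-.78,.2)"
```

```text
t 6.37 p [638.9 -50.4 160.6] rpy [ 3.1385  0.5552 -2.9578] F [-9.1 -0.3  0.1] w 23.4 q [-0.33  0.39  1.8   0.56  0.52 -2.51]
F tool [ 7.6  1.4 -4.9] err to model (array([ 0.05, -0.27, -0.2 ]), array([-1.7, -0.8, -0.7]))
[[0, 0, 0, -6.3, 7.8, -0.4, 1], [0, 0, 0, -10.9, 16.6, -0.8, 1], [0, 0, 0, -13.6, 26.2, -1.0, 1], [0, 0, 0, -14.4, 36.2, -1.0, 1], [0, 0, 0, -13.2, 46.1, -0.9, 1]]
```

Request:
send_rows([
  [[0,0,0,-6.3,7.8,-0.4,1],[0,0,0,-10.9,16.6,-0.8,1],[0,0,0,-13.6,26.2,-1.0,1],[0,0,0,-14.4,36.2,-1.0,1],[0,0,0,-13.2,46.1,-0.9,1]],
])

```text
time: 6.78
tool_pos: [642.3, -4.4, 169.5]
tcp_rot: [-3.141, 0.559, -2.958]
contact_force: [-4.4, -5.8, -0.2]
grip_width: 23.6
```

```bash
python3 -c "
from h import *
nxt(.22,.2)
from plant import *
for c in ['scene']:
  im=capture(c);cv2.imwrite('pics/b_'+c+'.png',cv2.resize(im[105:305,100:320,::-1],None,fx=3,fy=3))"
```

```text
t 6.78 p [642.3  -4.4 169.5] rpy [-3.1409  0.5589 -2.9576] F [-4.4 -5.8 -0.2] w 23.6 q [-0.23  0.38  1.8   0.47  0.49 -2.35]
F tool [ 4.7 -4.8 -2.7] err to model (array([-0.16, -0.06, -0.19]), array([-0.1,  0.8, -0.4]))
[[0, 0, 0, 3.1, 9.5, 0.2, 1], [0, 0, 0, 8.1, 18.1, 0.6, 1], [0, 0, 0, 14.6, 25.6, 1.0, 1], [0, 0, 0, 22.6, 31.7, 1.6, 1], [0, 0, 0, 31.5, 36.0, 2.2, 1]]
```

View pics/b_scene.png

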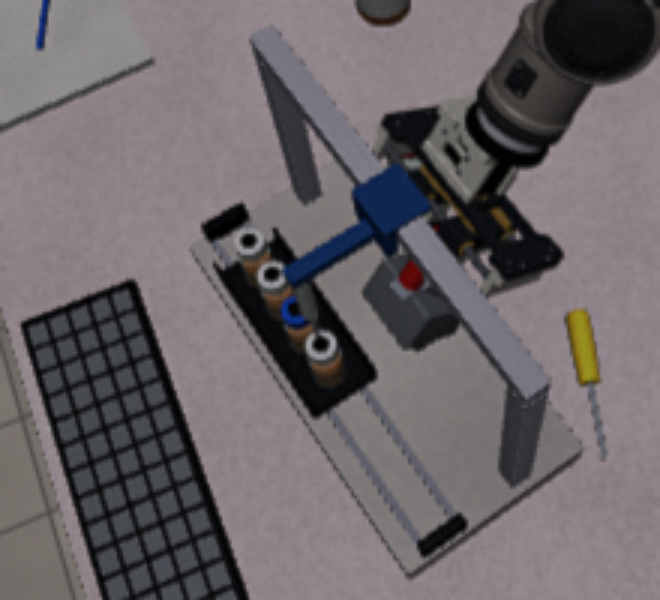

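The grip is held near the top of its circle. The gripper is clear of the beam, and the tray has moved. I continue winding.

Request:
send_rows([
  [[0,0,0,3.1,9.5,0.2,1],[0,0,0,8.1,18.1,0.6,1],[0,0,0,14.6,25.6,1.0,1],[0,0,0,22.6,31.7,1.6,1],[0,0,0,31.5,36.0,2.2,1]],
])

```text
time: 7.25
tool_pos: [611.7, 28.0, 152.3]
tcp_rot: [3.141, 0.563, -2.957]
contact_force: [4.7, 5.5, 1.0]
grip_width: 23.4
```

```bash
python3 -c "
from h import *
nxt(1.22,.2)"
```

```text
t 7.25 p [611.7  28.  152.3] rpy [ 3.141   0.5629 -2.9573] F [4.7 5.5 1. ] w 23.4 q [-0.18  0.35  1.91  0.51  0.4  -2.36]
F tool [-5.3  4.6  2.2] err to model (array([-0.08,  0.17, -0.18]), array([ 1.9, -0.7, -0.1]))
[[0, 0, 0, 9.6, 2.5, 0.7, 1], [0, 0, 0, 19.6, 3.0, 1.4, 1], [0, 0, 0, 29.4, 1.5, 2.1, 1], [0, 0, 0, 38.8, -1.9, 2.7, 1], [0, 0, 0, 47.3, -7.1, 3.3, 1]]
```

Request:
send_rows([
  [[0,0,0,9.6,2.5,0.7,1],[0,0,0,19.6,3.0,1.4,1],[0,0,0,29.4,1.5,2.1,1],[0,0,0,38.8,-1.9,2.7,1],[0,0,0,47.3,-7.1,3.3,1]],
])

```text
time: 7.67
tool_pos: [572.9, 14.6, 122.5]
tcp_rot: [3.139, 0.558, -2.956]
contact_force: [-0.7, 2.6, 1.6]
grip_width: 23.6
```

```bash
python3 -c "
from h import *
nxt(2.22,.2)"
```

```text
t 7.67 p [572.9  14.6 122.5] rpy [ 3.1386  0.558  -2.9564] F [-0.7  2.6  1.6] w 23.6 q [-0.23  0.35  2.03  0.74  0.33 -2.64]
F tool [-0.7  2.7 -1.4] err to model (array([ 0.09, -0.11, -0.14]), array([-0.9, -2. , -0.4]))
[[0, 0, 0, 7.3, -6.8, 0.5, 1], [0, 0, 0, 13.1, -14.9, 0.9, 1], [0, 0, 0, 17.2, -24.0, 1.2, 1], [0, 0, 0, 19.4, -33.8, 1.4, 1], [0, 0, 0, 19.6, -43.7, 1.4, 1]]
```

Request:
send_rows([
  [[0,0,0,7.3,-6.8,0.5,1],[0,0,0,13.1,-14.9,0.9,1],[0,0,0,17.2,-24.0,1.2,1],[0,0,0,19.4,-33.8,1.4,1],[0,0,0,19.6,-43.7,1.4,1]],
])

```text
time: 8.08
tool_pos: [565.8, -32.2, 110.9]
tcp_rot: [3.138, 0.558, -2.958]
contact_force: [1.4, 4.5, 1.1]
grip_width: 23.4
```

```bash
python3 -c "
from h import *
nxt(3.22,.2)"
```

```text
t 8.08 p [565.8 -32.2 110.9] rpy [ 3.1385  0.5581 -2.9576] F [1.4 4.5 1.1] w 23.4 q [-0.35  0.37  2.05  0.88  0.36 -2.89]
F tool [-2.5  4.2  0.2] err to model (array([ 0.06, -0.1 , -0.19]), array([-0.9, -1.1, -0.5]))
[[0, 0, 0, -1.8, -9.8, -0.1, 1], [0, 0, 0, -5.4, -19.1, -0.4, 1], [0, 0, 0, -10.9, -27.5, -0.8, 1], [0, 0, 0, -17.9, -34.6, -1.3, 1], [0, 0, 0, -26.1, -40.1, -1.8, 1]]
```

Small forces so far. On to the second turn.

Request:
send_rows([
  [[0,0,0,-1.8,-9.8,-0.1,1],[0,0,0,-5.4,-19.1,-0.4,1],[0,0,0,-10.9,-27.5,-0.8,1],[0,0,0,-17.9,-34.6,-1.3,1],[0,0,0,-26.1,-40.1,-1.8,1]],
])

```text
time: 8.5
tool_pos: [595.0, -67.5, 126.9]
tcp_rot: [3.137, 0.558, -2.958]
contact_force: [-0.1, 13.9, 3.1]
grip_width: 23.3
```

```bash
python3 -c "
from h import *
nxt(4.22,.2)"
```

```text
t 8.5 p [595.  -67.5 126.9] rpy [ 3.137   0.5582 -2.9579] F [-0.1 13.9  3.1] w 23.3 q [-0.4   0.39  1.94  0.76  0.45 -2.79]
F tool [-3.8 13.7 -1.3] err to model (array([ 0.13, -0.1 , -0.21]), array([ 0.2, -1.1, -0.5]))
[[0, 0, 0, -9.2, -3.8, -0.6, 1], [0, 0, 0, -19.0, -5.7, -1.3, 1], [0, 0, 0, -28.9, -5.7, -2.0, 1], [0, 0, 0, -38.7, -3.6, -2.7, 1], [0, 0, 0, -47.8, 0.4, -3.4, 1]]
```

Request:
send_rows([
  [[0,0,0,-9.2,-3.1,-0.6,1],[0,0,0,-19.0,-5.0,-1.3,1],[0,0,0,-28.9,-5.0,-2.0,1],[0,0,0,-38.7,-2.9,-2.7,1],[0,0,0,-47.8,1.1,-3.4,1]],
])

```text
time: 8.92
tool_pos: [631.6, -59.8, 154.1]
tcp_rot: [3.138, 0.555, -2.958]
contact_force: [-9.5, 3.1, -1.1]
grip_width: 23.4
```

```bash
python3 -c "
from h import *
nxt(5.22,.2)"
```

```text
t 8.92 p [631.6 -59.8 154.1] rpy [ 3.1382  0.5552 -2.958 ] F [-9.5  3.1 -1.1] w 23.4 q [-0.35  0.39  1.82  0.59  0.51 -2.57]
F tool [ 8.   4.8 -3.7] err to model (array([ 0.06, -0.27, -0.21]), array([-1.5, -1.4, -0.7]))
[[0, 0, 0, -8.2, 5.7, -0.6, 1], [0, 0, 0, -15.1, 12.9, -1.1, 1], [0, 0, 0, -20.4, 21.4, -1.4, 1], [0, 0, 0, -23.9, 30.7, -1.7, 1], [0, 0, 0, -25.5, 40.5, -1.8, 1]]
```

Request:
send_rows([
  [[0,0,0,-8.2,5.7,-0.6,1],[0,0,0,-15.1,12.9,-1.1,1],[0,0,0,-20.4,21.4,-1.4,1],[0,0,0,-23.9,30.7,-1.7,1],[0,0,0,-25.5,40.5,-1.8,1]],
])

```text
time: 9.33
tool_pos: [645.2, -17.6, 169.7]
tcp_rot: [-3.141, 0.557, -2.958]
contact_force: [-7.1, -4.9, -0.8]
grip_width: 23.4
```

```bash
python3 -c "
from h import *
nxt(6.22,.2)"
```

```text
t 9.33 p [645.2 -17.6 169.7] rpy [-3.1413  0.5571 -2.9578] F [-7.1 -4.9 -0.8] w 23.4 q [-0.26  0.38  1.79  0.48  0.51 -2.38]
F tool [ 7.1 -3.5 -3.5] err to model (array([-0.15, -0.16, -0.2 ]), array([-0.7,  0.2, -0.6]))
[[0, 0, 0, 0.4, 10.0, 0.0, 1], [0, 0, 0, 2.7, 19.7, 0.2, 1], [0, 0, 0, 6.9, 28.7, 0.5, 1], [0, 0, 0, 12.8, 36.8, 0.9, 1], [0, 0, 0, 20.2, 43.4, 1.4, 1]]
```

Request:
send_rows([
  [[0,0,0,0.4,10.0,0.0,1],[0,0,0,2.7,19.7,0.2,1],[0,0,0,6.9,28.7,0.5,1],[0,0,0,12.8,36.8,0.9,1],[0,0,0,20.2,43.4,1.4,1]],
])

```text
time: 9.75
tool_pos: [623.0, 22.4, 159.5]
tcp_rot: [-3.14, 0.563, -2.958]
contact_force: [3.5, -1.9, 0.3]
grip_width: 23.7
```

```bash
python3 -c "
from h import *
nxt(7.22,.2)"
```

```text
t 9.75 p [623.   22.4 159.5] rpy [-3.1401  0.563  -2.9579] F [ 3.5 -1.9  0.3] w 23.7 q [-0.19  0.36  1.87  0.48  0.43 -2.33]
F tool [-2.8 -2.5  1.4] err to model (array([-0.21,  0.18, -0.21]), array([ 1.9,  0.2, -0.2]))
[[0, 0, 0, 8.6, 5.1, 0.6, 1], [0, 0, 0, 18.0, 8.4, 1.3, 1], [0, 0, 0, 27.8, 9.7, 2.0, 1], [0, 0, 0, 37.8, 9.0, 2.6, 1], [0, 0, 0, 47.4, 6.4, 3.3, 1]]
```

Request:
send_rows([
  [[0,0,0,8.6,5.1,0.6,1],[0,0,0,18.0,8.4,1.3,1],[0,0,0,27.8,9.7,2.0,1],[0,0,0,37.8,9.0,2.6,1],[0,0,0,47.4,6.4,3.3,1]],
])

```text
time: 10.17
tool_pos: [582.0, 23.6, 130.2]
tcp_rot: [3.14, 0.559, -2.957]
contact_force: [1.0, 2.9, 1.2]
grip_width: 23.4
```

Request:
send_rows([
  [[0,0,0,0,0,0,1]],
])

```text
time: 10.25
tool_pos: [580.8, 22.7, 129.2]
tcp_rot: [3.139, 0.557, -2.958]
contact_force: [-6.3, 1.1, 1.9]
grip_width: 23.5
```

```bash
python3 -c "
from h import *
from plant import *
nxt(8.22,.17)
for c in ['scene','wrist','top']:
  im=capture(c);cv2.imwrite('pics/c_'+c+'.png',im[:,:,::-1])
  for l in ['blue_cap','needle_tip']: print(c,l,[(np.round(d['location'],1).tolist(),round(d['conf'],2)) for d in place_of(l,c)[:2]])
a=cv2.imread('pics/c_scene.png')[155:245,150:260];cv2.imwrite('pics/c_s.png',cv2.resize(a,None,fx=6,fy=6,interpolation=cv2.INTER_CUBIC))
a=cv2.imread('pics/c_wrist.png');cv2.imwrite('pics/c_w.png',cv2.resize(a,None,fx=1.5,fy=1.5,interpolation=cv2.INTER_CUBIC))
"
```

```text
t 10.25 p [580.8  22.7 129.2] rpy [ 3.1391  0.5568 -2.9581] F [-6.3  1.1  1.9] w 23.5 q [-0.21  0.35  2.    0.66  0.34 -2.54]
F tool [ 4.1  2.2 -4.8] err to model (array([ 0.01, -0.18, -0.22]), array([-1.9, -1.6, -0.5]))
[[0, 0, 0, 7.6, -3.7, 0.5, 1], [0, 0, 0, 14.5, -8.6, 1.0, 1], [0, 0, 0, 20.5, -14.7, 1.4, 1], [0, 0, 0, 25.3, -21.6, 1.8, 1], [0, 0, 0, 28.9, -29.3, 2.0, 1]]
scene blue_cap [([218.1, 204.3], 0.7)]
scene needle_tip [([216.6, 205.2], 0.68)]
wrist blue_cap []
wrist needle_tip []
top blue_cap [([148.0, 240.4], 0.89)]
top needle_tip []
```

View pics/c_s.png

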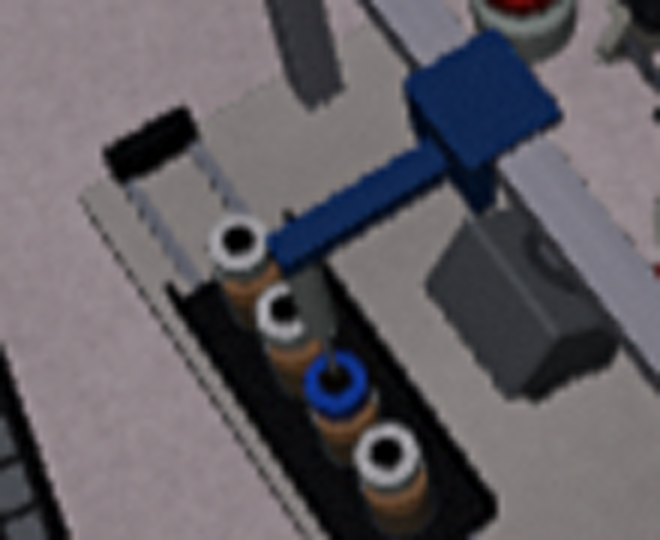

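View pics/c_w.png

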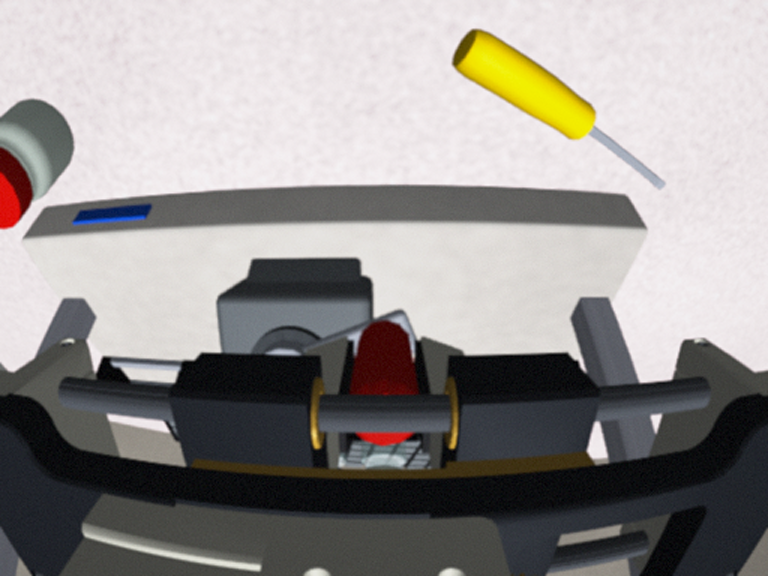

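```bash
python3 -c "
from h import *
q=np.load('q.npy');S=cam('scene');T=cam('top')
f=lambda c,r:[(r+.5)/6-.5+155,(c+.5)/6-.5+150]
print('cap',findy(S,q,45,137,f(336,385)), 'net',findy(S,q,45,137,[218.1,204.3]),'top',findy(T,q,45,137,[148,240.4]))
print('tip hand',findy(S,q,45,150,f(337,372)),'net',findy(S,q,45,150,[216.6,205.2]),findy(S,q,45,150,[217.4,207]))
for y in (1.25,7):
  for z in(137,150,180): p=proj(S,w(q,[45,y,z]))[0]; print(y,z,((p-[155,150]+.5)*6-.5)[::-1].round(1))
"
```

```text
cap (array([47.7,  8. ]), array([7.9]), array([-0.6,  0.8])) net (array([49.6,  4.3]), array([4.1]), array([-1. ,  1.4])) top (array([46.6, 10.1]), array([10.2]), array([0.5, 0.1]))
tip hand (array([45.4,  8.1]), array([8.1]), array([-0.1,  0.1])) net (array([46.6,  7.2]), array([7.2]), array([-0.3,  0.5])) (array([43.9, 12.1]), array([12.2]), array([ 0.2, -0.3]))
1.25 137 [333.3 370.8]
1.25 150 [329.8 360.3]
1.25 180 [321.4 335. ]
7 137 [339.9 380.2]
7 150 [336.5 369.8]
7 180 [328.3 344.7]
```

```bash
python3 - <<'E'
from h import *
q=np.load('q.npy')
z=np.load('w2.npz');W=dict(K=z['K'],world_to_cam=z['T'],fish=True)
g=lambda c,r:[(r+.5)/5-.5+280,(c+.5)/5-.5+150]
for c,r in((112,74),(257,79),(410,82),(567,83)): print('cap',findy(W,q,45,137,g(c,r)))
for z_,r in((150,143),(155,143),(160,143)): print('tip',z_,findy(W,q,45,z_,g(615,r)))
p=proj(W,w(q,[[45,6.5,150],[45,6.5,160],[45,6.5,170]]));print(p.round(1))
im=z['im'].astype(int)
print(im[300:318,266:280].sum(2))
z1=np.load('w1.npz');V=dict(K=z1['K'],world_to_cam=z1['T'],fish=True)
print('w1',findy(V,q,45,150,[283.9,196.5]));print(proj(V,w(q,[[45,6.5,150],[45,6.5,160],[45,6.5,180]])).round(1))
cv2.imwrite('pics/w1n.png',cv2.resize(z1['im'][240:330,140:260,::-1],None,fx=6,fy=6,interpolation=cv2.INTER_CUBIC))
cv2.imwrite('pics/w2n2.png',cv2.resize(z['im'][285:325,220:310,::-1],None,fx=8,fy=8,interpolation=cv2.INTER_CUBIC))
E
```

```text
cap (array([  41.6, -135.6]), array([-136.5]), array([ 0.8, -0.1]))
cap (array([ 39.6, -92.6]), array([-93.6]), array([ 1.4, -0.1]))
cap (array([ 38.5, -49.3]), array([-49.8]), array([ 1.6, -0. ]))
cap (array([38.8, -5.8]), array([-5.6]), array([1.6, 0. ]))
tip 150 (array([53.6,  7.9]), array([7.4]), array([-2., -0.]))
tip 155 (array([39.1,  7.1]), array([7.4]), array([1.4, 0. ]))
tip 160 (array([24.5,  6.3]), array([7.3]), array([4.7, 0.1]))
[[306.2 271.9]
 [312.9 272.1]
 [319.7 272.2]]
[[478 480 473 447 422 401 399 389 393 390 375 390 396 395]
 [408 407 402 397 388 398 395 396 393 384 386 383 389 393]
 [386 384 385 395 390 391 395 389 392 389 388 389 393 389]
 [388 379 390 395 397 398 385 400 391 394 395 387 380 400]
 [391 381 401 386 395 397 389 386 398 400 399 388 393 387]
 [398 401 399 397 386 398 396 385 401 392 401 403 393 407]
 [395 394 396 394 383 396 402 403 400 392 394 393 388 385]
 [393 396 391 391 379 394 398 393 390 393 386 392 393 396]
 [392 386 391 396 406 380 349 357 368 394 390 399 390 393]
 [386 390 384 389 381 345 289 274 340 378 397 397 392 404]
 [390 392 399 405 390 324 253 234 292 375 401 398 398 405]
 [377 380 389 390 367 303 231 218 277 362 383 380 382 384]
 [314 316 317 313 309 265 212 190 238 279 296 294 287 294]
 [197 183 195 192 193 163 137 142 143 168 170 167 162 160]
 [109 124 100 122 133 131 110 126 109 121 118 108 121 125]
 [108 113 113 116 118 120 113 117 116 102 123  98 118 114]
 [111 115 129 121 117 118 115 110 125 121 119 116 109 111]
 [126 113 120 110 115 106 115 128 122 107 120 117 119 115]]
w1 (array([41.1,  5.6]), array([4.8]), array([ 0.7, -0. ]))
[[284.7 197.5]
 [290.2 197. ]
 [301.3 196. ]]
```

View pics/w1n.png

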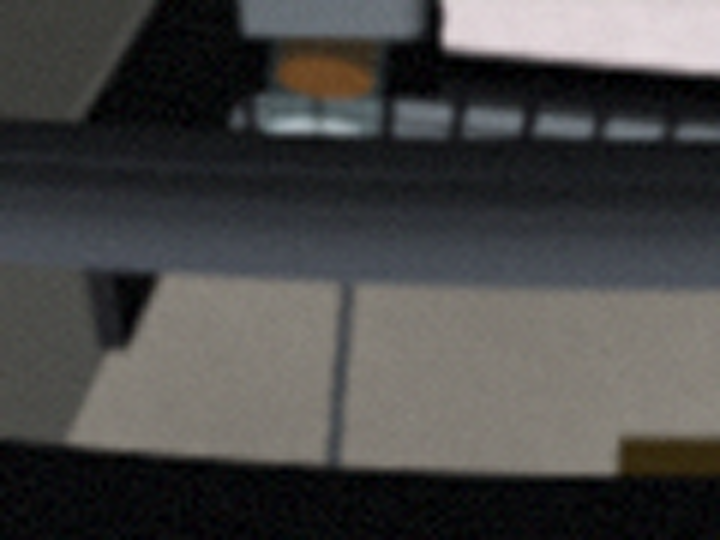

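View pics/w2n2.png

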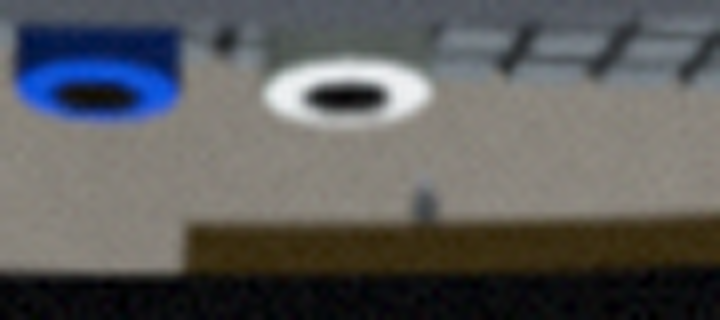

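```bash
python3 -c "
from h import *
nxt(8.22,.19)"
```

```text
t 10.7 p [581.2  23.1 129.5] rpy [ 3.1385  0.5562 -2.9578] F [-7.7  2.   2.8] w 23.6 q [-0.21  0.35  2.    0.66  0.34 -2.54]
F tool [ 4.7  3.4 -6.2] err to model (array([ 0.05, -0.21, -0.2 ]), array([-1.3, -1.9, -0.5]))
[[0, 0, 0, 8.5, -4.2, 0.6, 1], [0, 0, 0, 16.0, -10.0, 1.1, 1], [0, 0, 0, 22.3, -17.0, 1.6, 1], [0, 0, 0, 27.2, -25.2, 1.9, 1], [0, 0, 0, 30.4, -34.1, 2.1, 1]]
```

Request:
send_rows([
  [[0,0,0,8.5,-4.2,0.6,1],[0,0,0,16.0,-10.0,1.1,1],[0,0,0,22.3,-17.0,1.6,1],[0,0,0,27.2,-25.2,1.9,1],[0,0,0,30.4,-34.1,2.1,1]],
])

```text
time: 11.12
tool_pos: [563.7, -14.9, 111.8]
tcp_rot: [3.138, 0.558, -2.957]
contact_force: [-1.7, 3.1, 1.6]
grip_width: 23.7
```

Request:
send_rows([
  [[0,0,0,0,0,0,1],[0,0,0,0,0,0,1]],
])

```text
time: 11.28
tool_pos: [563.8, -16.3, 111.7]
tcp_rot: [3.14, 0.557, -2.959]
contact_force: [-7.0, -3.0, -0.2]
grip_width: 23.5
```

```bash
python3 -c "
from h import *
from plant import *
nxt(9.17,.1)
for c in ['scene','wrist','top']:
  im=capture(c);cv2.imwrite('pics/d_'+c+'.png',im[:,:,::-1])
a=cv2.imread('pics/d_scene.png')[155:245,150:260];cv2.imwrite('pics/d_s.png',cv2.resize(a,None,fx=7,fy=6,interpolation=cv2.INTER_CUBIC))
a=cv2.imread('pics/d_top.png')[120:200,190:310];cv2.imwrite('pics/d_t.png',cv2.resize(a,None,fx=6,fy=6,interpolation=cv2.INTER_CUBIC))
q=np.load('q.npy');cv2.imwrite('pics/d_w.png',wire(cv2.imread('pics/d_wrist.png'),cam('wrist'),np.r_[q[:3],9.17,9.17,5.8],2,(84,70,384,450)))
"
```

```text
t 11.28 p [563.8 -16.3 111.7] rpy [ 3.1402  0.5572 -2.959 ] F [-7.  -3.  -0.2] w 23.5 q [-0.31  0.36  2.06  0.87  0.34 -2.84]
F tool [ 6.4 -1.6 -3.8] err to model (array([-0.08, -0.15, -0.26]), array([-1.1, -0.6, -0.5]))
[[0, 0, 0, 1.0, -4.9, 0.1, 1], [0, 0, 0, 1.5, -9.9, 0.1, 1], [0, 0, 0, 1.6, -14.9, 0.1, 1], [0, 0, 0, 1.1, -19.8, 0.1, 1], [0, 0, 0, 0.1, -24.7, 0.0, 1]]
```

View pics/d_s.png

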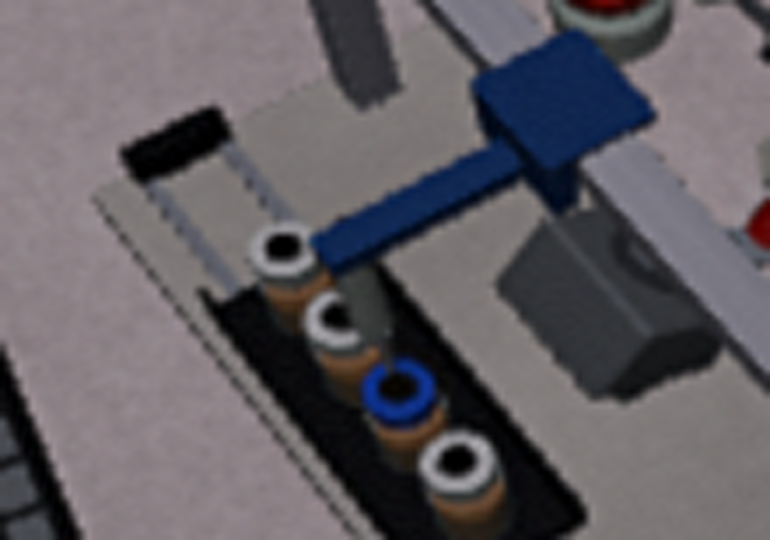

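View pics/d_w.png

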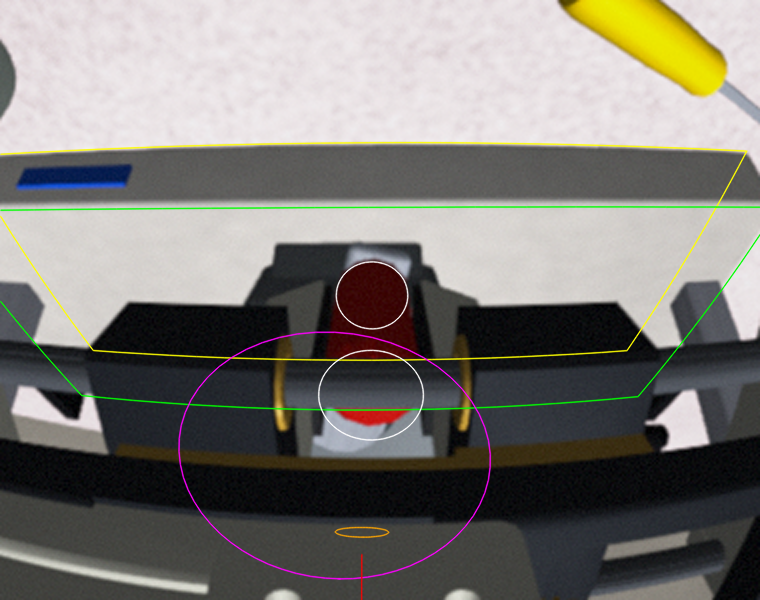

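View pics/d_t.png

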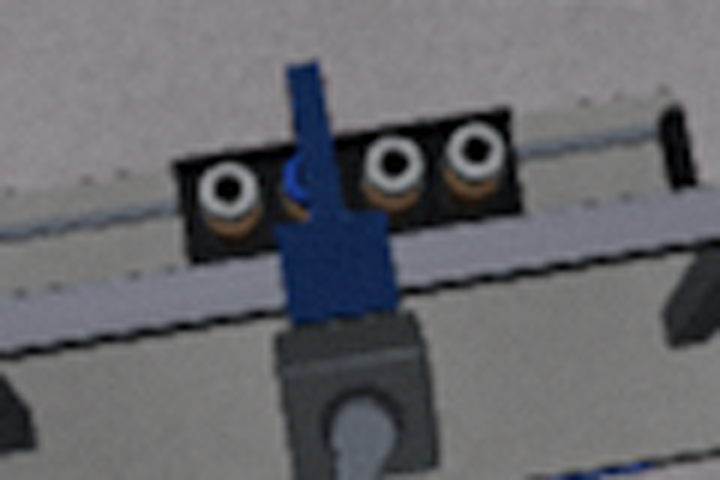

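```bash
python3 - <<'E'
from h import *
q=np.load('q.npy');S=cam('scene');T=cam('top')
def caps(f,m,lab):
    im=cv2.imread(f).astype(int);b,g,r=im[...,0],im[...,1],im[...,2]
    print(lab)
    out=[]
    for name,k in(('white',(r>150)&(g>150)&(b>150)),('blue',(b>90)&(b>r+60)&(b>g+40))):
        n,l,s,c=cv2.connectedComponentsWithStats(k.astype(np.uint8))
        for i in range(1,n):
            x,y,ww,h,A=s[i]
            if 20<A<200 and ww<16 and h<16:
                ctr=[y+h/2-.5,x+ww/2-.5]; cc=[c[i][1],c[i][0]]
                out.append((name,A,np.round(cc,1).tolist(),findy(m,q,45,137,cc)[0].tolist()))
    for o in out:print(o)
for t in 'acd': caps(f'pics/{t}_top.png',T,t+' top') 
for t in 'acd': caps(f'pics/{t}_scene.png',S,t+' scene')
E
```

```text
a top
('blue', np.int32(38), [146.2, 259.2], [43.1, -49.2])
('blue', np.int32(111), [178.5, 60.6], [39.4, 574.4])
c top
('blue', np.int32(113), [178.5, 60.7], [39.4, 574.2])
d top
('blue', np.int32(113), [178.5, 60.7], [39.4, 574.2])
a scene
('blue', np.int32(30), [204.9, 194.1], [51.9, -46.4])
c scene
('blue', np.int32(50), [218.7, 205.7], [47.5, 8.1])
d scene
('blue', np.int32(47), [220.1, 206.4], [48.0, 12.7])
```

```bash
cat > caps.py <<'E'
from h import *
q=np.load('q.npy');S=cam('scene');T=cam('top')
H=lambda im:im
def white(f,m,roi,lab):
    im=cv2.imread(f)
    big=cv2.resize(im,None,fx=6,fy=6,interpolation=cv2.INTER_CUBIC).astype(int)
    mn=big.min(2);mx=big.max(2)
    k=((mn>130)).astype(np.uint8)
    r0,c0,r1,c1=[6*v for v in roi];K=np.zeros_like(k);K[r0:r1,c0:c1]=k[r0:r1,c0:c1]
    cs,_=cv2.findContours(K,cv2.RETR_EXTERNAL,cv2.CHAIN_APPROX_NONE)
    print(lab)
    for c in cs:
        if cv2.contourArea(c)>900:
            h=cv2.convexHull(c);(x,y),ax,_=cv2.fitEllipse(h) if len(h)>4 else ((0,0),(0,0),0)
            p=[(y+.5)/6-.5,(x+.5)/6-.5];print(np.round(p,2).tolist(),np.round(np.array(ax)/6,1),findy(m,q,45,137,p)[0].tolist())
for t in 'acd': white(f'pics/{t}_top.png',T,(130,180,175,310),t+' top')
for t in 'acd': white(f'pics/{t}_scene.png',S,(170,160,245,225),t+' scene')
E
python3 caps.py
```

```text
a top
c top
[150.92, 229.04] [7.6 8.1] [43.0, 46.8]
[146.67, 256.55] [7.6 8.4] [42.8, -40.7]
[144.39, 270.27] [7.9 8.2] [43.2, -84.5]
[135.46, 277.97] [50.8 69.9] [68.0, -113.5]
[143.1, 164.57] [ 24.3 168.9] [100.3, 243.0]
d top
[151.11, 227.51] [7.5 8.6] [43.2, 51.6]
[146.78, 255.13] [7.8 8.2] [43.2, -36.2]
[134.11, 277.34] [59.  71.4] [72.7, -112.3]
[143.21, 163.7] [ 24.4 171.1] [100.4, 245.7]
a scene
c scene
[230.28, 213.99] [9.3 9.8] [46.9, 50.1]
[194.57, 189.14] [ 8.9 10.2] [46.8, -82.4]
[217.34, 177.38] [ 43.1 106.4] [109.5, -41.0]
d scene
[231.59, 214.87] [ 9.1 10. ] [47.0, 54.7]
[226.69, 165.32] [ 8.2 14.6] [150.3, -36.2]
[195.76, 189.97] [8.7 9.8] [46.8, -77.8]
[198.07, 173.81] [33.6 68.4] [88.1, -98.2]
```

```bash
python3 - <<'E'
from h import *
q=np.load('q.npy');S=cam('scene');T=cam('top')
ims=[cv2.resize(cv2.imread(f'pics/{t}_scene.png')[196:228,192:216],None,fx=11,fy=11,interpolation=cv2.INTER_NEAREST) for t in 'acd']
# mark model tip for y values
for im,t in zip(ims,'acd'):
    for y,col in((0+4.6,(0,0,255)),(3+4.6,(0,255,255)),(6+4.6,(0,255,0))):
        p=proj(S,w(q,[[45+2,y,150],[45+2,y,165]]));p=((p-[196,192]+.5)*11-.5)[:,::-1].astype(int)
        cv2.line(im,tuple(map(int,p[0])),tuple(map(int,p[1])),col,1)
cv2.imwrite('pics/needle_s.png',np.hstack(ims))
# top arm: centre of blue bar per row
im=cv2.imread('pics/d_top.png').astype(int);b,g,r=im[...,0],im[...,1],im[...,2]
k=(b>r+35)&(b>g+15)
for row in range(128,172,3):
    c=np.where(k[row,225:262])[0]+225
    if len(c):
        wt=np.clip((b-r)[row,225:262],0,None)
        print(row,c.min(),c.max(),[ (z,findy(T,q,45,z,[row,(c.min()+c.max())/2])[0].tolist()) for z in(240,280,310)])
E
```

```text
131 238 242 [(240, [68.4, 6.0]), (280, [55.5, 7.3]), (310, [45.9, 8.3])]
134 239 243 [(240, [59.1, 4.6]), (280, [46.5, 5.9]), (310, [37.1, 6.9])]
137 239 243 [(240, [50.2, 6.0]), (280, [38.0, 7.3]), (310, [28.9, 8.3])]
140 239 244 [(240, [41.2, 6.0]), (280, [29.3, 7.3]), (310, [20.4, 8.2])]
143 239 245 [(240, [32.1, 6.0]), (280, [20.6, 7.3]), (310, [12.0, 8.2])]
146 238 245 [(240, [23.6, 8.8]), (280, [12.4, 10.0]), (310, [4.0, 10.9])]
149 237 246 [(240, [14.8, 10.2]), (280, [3.9, 11.3]), (310, [-4.2, 12.2])]
152 238 246 [(240, [5.9, 10.2]), (280, [-4.7, 11.3]), (310, [-12.6, 12.2])]
155 242 253 [(240, [-5.4, -4.0]), (280, [-15.5, -2.3]), (310, [-23.1, -1.0])]
158 236 254 [(240, [-12.9, 4.5]), (280, [-22.8, 5.8]), (310, [-30.2, 6.9])]
161 236 254 [(240, [-21.6, 5.9]), (280, [-31.1, 7.2]), (310, [-38.3, 8.2])]
164 237 254 [(240, [-30.5, 5.9]), (280, [-39.7, 7.2]), (310, [-46.6, 8.2])]
167 238 255 [(240, [-39.5, 4.5]), (280, [-48.4, 5.8]), (310, [-55.1, 6.8])]
170 238 255 [(240, [-48.2, 5.9]), (280, [-56.7, 7.2]), (310, [-63.1, 8.1])]
```

View pics/needle_s.png

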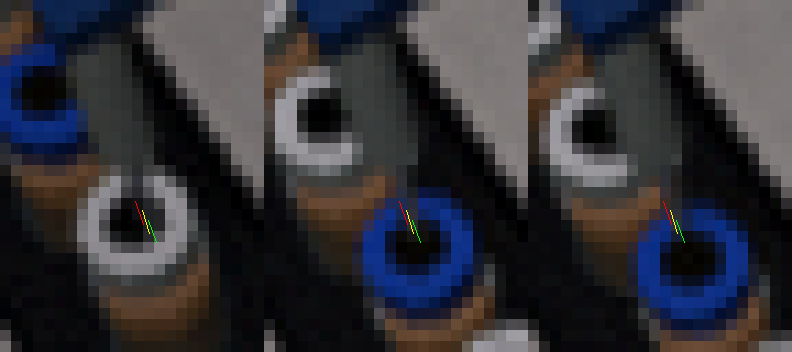

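Request:
send_rows([
  [[0,0,0,0.7,0,0,1],[0,0,0,0.7,0,0,1]],
])

```text
time: 11.6
tool_pos: [563.8, -16.1, 111.7]
tcp_rot: [3.141, 0.558, -2.958]
contact_force: [-4.3, -2.2, -0.5]
grip_width: 23.4
```

Request:
send_rows([
  [[0,0,0,0,0,0,-1],[0,0,0,0,0,0,-1],[0,0,0,0,0,0,-1],[0,0,0,0,0,0,-1],[0,0,0,0,0,0,-1]],
])

```text
time: 12.02
tool_pos: [564.6, -16.0, 112.4]
tcp_rot: [3.141, 0.56, -2.957]
contact_force: [-0.5, -0.5, -0.6]
grip_width: 51.8
```

Request:
send_rows([
  [[0,0,0,0,0,0,-1],[0,0,0,0,0,0,-1],[0,0,0,0,0,0,-1],[0,0,0,0,0,0,-1],[0,0,0,0,0,0,-1]],
])

```text
time: 12.43
tool_pos: [564.3, -16.1, 112.2]
tcp_rot: [3.141, 0.56, -2.958]
contact_force: [-0.3, -0.5, -0.8]
grip_width: 85.3
```

Request:
send_rows([
  [[0,0,0,0,0,-20,-1],[0,0,0,0,0,-40,-1],[0,0,0,0,0,-60,-1],[0,0,0,0,0,-80,-1],[0,0,0,0,0,-100,-1]],
])

```text
time: 12.85
tool_pos: [511.4, -25.9, 197.5]
tcp_rot: [3.141, 0.559, -2.958]
contact_force: [-0.4, 0.7, -0.0]
grip_width: 91.7
```

Request:
send_rows([
  [[0,0,0,0,0,-10,-1],[0,0,0,0,0,-20,-1],[0,0,0,0,0,-20,-1],[0,0,0,0,0,-20,-1]],
])

```text
time: 13.18
tool_pos: [501.9, -27.9, 214.0]
tcp_rot: [-3.142, 0.561, -2.958]
contact_force: [-0.9, 0.8, -1.0]
grip_width: 92.2
```

```bash
python3 - <<'E'
from h import *
from plant import *
q=np.load('q.npy');brief()
m=cam('wrist');im=capture('wrist'); np.savez('w4.npz',K=m['K'],T=m['world_to_cam'],im=im)
q[3]=9.17;q[4]=9.17;q[5]=5.8
cv2.imwrite('pics/e_w.png',wire(im[:,:,::-1].copy(),m,q,2,(70,100,370,460)))
cv2.imwrite('pics/e_n.png',cv2.resize(im[270:325,190:300,::-1],None,fx=7,fy=7,interpolation=cv2.INTER_CUBIC))
for c in('scene','top'):
  x=capture(c);cv2.imwrite(f'pics/e_{c}.png',x[:,:,::-1])
E
```

```text
t 13.18 p [501.9 -27.9 214. ] rpy [-3.1415  0.5606 -2.9576] F [-0.9  0.8 -1. ] w 92.2 q [-0.4   0.07  2.07  0.55  0.59 -2.56]
```

View pics/e_w.png

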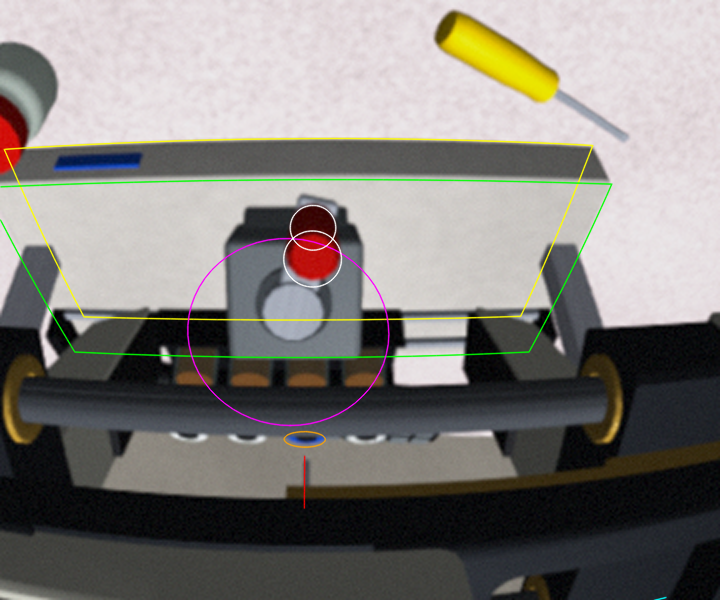

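View pics/e_n.png

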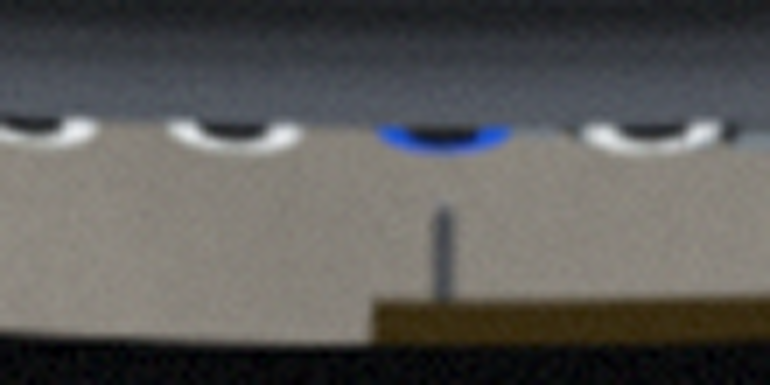

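```bash
python3 - <<'E'
from plant import *
import numpy as np,cv2
for l in ["amber_bottle","beaker","white_jar","screwdriver"]:
    print(l,[(np.round(d['location'],1).tolist(),round(d['conf'],2)) for d in place_of(l,'scene')[:1]])
a=cv2.imread('pics/e_scene.png');cv2.imwrite('pics/e_s.png',cv2.resize(a,None,fx=1.5,fy=1.5))
E
```

```text
amber_bottle [([106.8, 229.3], 0.75)]
beaker [([324.3, 337.7], 0.94)]
white_jar [([159.3, 235.8], 0.68)]
screwdriver [([234.2, 295.3], 0.58)]
```

View pics/e_s.png

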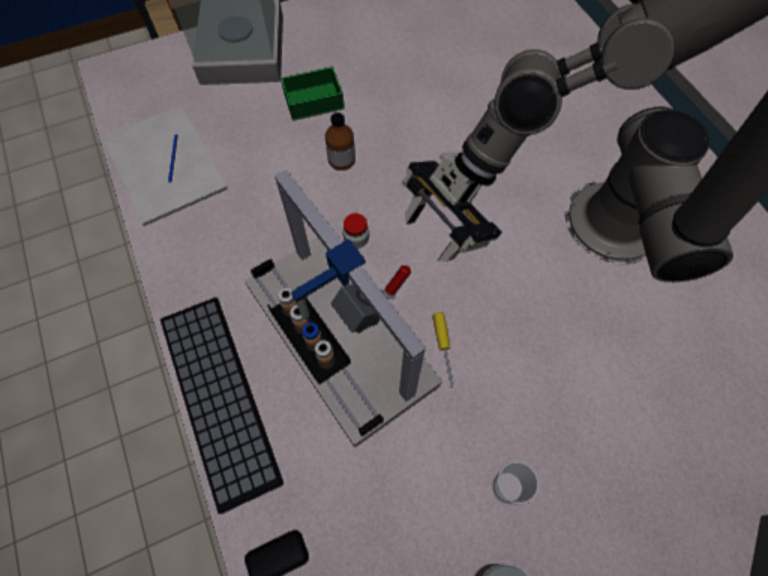

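The hand is clear, the bystanders are where they started, and the blue cap sits under the needle.

```bash
python3 -c "
from plant import *
print(close_job())"
```

```text
the job is handed in; nothing more can be done
None
```

The blue-capped bottle now stands under the needle, and the job is handed in after about 13.5 s of robot time. I gripped the red crank grip and wound it about 11.95 rad (roughly 1.9 turns) in one unbroken hold. Then I opened the jaws and backed off 120 mm along the crank's axis.

- **Alignment:** In the last wrist picture, taken after release, the needle and the middle of the blue cap agree to about 0.5 mm along the tray's travel.
- **Forces:** The wrist force readings stayed below about 15 N throughout the winding.
- **Other things on the bench:** The amber bottle, jar and screwdriver show within about 1 px of where they were at the start. The network put the beaker 4.5 px away, but the arm never went near it and I took that as network noise.
- **Check that disagreed:** The scene camera was too coarse for this. Its own estimates scattered from about 1.5 mm short to about 4 mm past centre. I relied on the wrist camera, and a rougher estimate from the top camera's view of the needle arm agreed with it to within about 1 mm.

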